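# Rack the sampler frame's hinge pins all the same way round

### The job

Put every hinge pin that lies on the bench into the carrying rack, one to a slot, lying in its saddles, chamfered end towards the green block and slid home into the bore of the end plate there. The two ends of a pin are hard to tell apart by eye, so feel for it: a chamfered end slips about a centimetre into the bore, a square one stops at the plate and the pin must be turned round. Any slots and any order will do; leave the glassware and the bottle where they stand.

Things in the scene. Friction and masses are not known exactly. Their poses are not given: they have to be found in the camera images.
- pin_a: Hinge pin: white round rod, 24 mm diameter, 160 mm long, with an orange square grip (30 x 30 mm, 56 mm long) round its middle; 0.2 kg. Origin on the axis at mid length, x along the rod. One end is square (flat), the other chamfered (24 to 14 mm over the last 12 mm); whether that is the +x or the -x end is unknown and differs from pin to pin. Lies on its grip, axis 15 mm up. May be absent.
- pin_b: Another hinge pin, looking just like pin_a, same origin and sizes; its chamfered end may be its +x or its -x end. May be absent.
- pin_c: Another hinge pin, looking just like pin_a, same origin and sizes; its chamfered end may be its +x or its -x end. May be absent.
- pin_d: Another hinge pin, looking just like pin_a, same origin and sizes; its chamfered end may be its +x or its -x end. May be absent.
- pin_e: Another hinge pin, looking just like pin_a, same origin and sizes; its chamfered end may be its +x or its -x end. May be absent.
- rack: Fixed rack: grey base 280 (x) x 290 mm (y), 8 mm thick; origin at the centre of its underside, z up. Five slots 56 mm apart along x; a pin lies in one along the rack's y, its axis 45 mm above the bench, in two 90 degree V saddles (12 mm wide, centred at y = -54 and +54 mm, tops 48 mm up). Its grip hangs between them. Upright end plates, 12 mm thick, 78 mm high, have inner faces at y = -88 and +88 mm.
- green_block: Fixed green block, 240 mm long along the rack's x, 20 mm wide, 80 mm high, standing on the rack's base just outside one end plate, 122 mm from the rack's middle (on its +y or its -y side); origin at the centre of its underside, axes as the rack's.
- red_block: Red block like the green one, outside the opposite end plate. Each end plate has, in line with each slot, a level 22 mm bore, its axis 45 mm above the bench. A chamfered pin end slid along the slot enters its bore by 9 to 11 mm before it jams (pin middle then 17 to 19 mm from the rack's middle); a square end stops at the plate (8 mm).
- jar: Bystander: glass jar with blue cap, 54 mm diameter, 70 mm high, standing among the pins; origin at its foot.
- wash_bottle: Bystander: white plastic bottle with red cap, 70 mm diameter, 170 mm high; origin at its foot.
- dish: Bystander: shallow glass dish, 90 mm diameter, 16 mm high; origin at its foot.
- beaker: Bystander: open glass beaker, 76 mm diameter, 95 mm high; origin at its foot.
- slot0 (a point): Slot 0 of the rack (x = -112 mm in the rack's frame): where the middle of a pin lies when it rests centred in the saddles, 45 mm above the bench. Axes as the rack's; the pin lies along y.
- slot1 (a point): Slot 1 of the rack (x = -56 mm in the rack's frame): where the middle of a pin lies when it rests centred in the saddles, 45 mm above the bench. Axes as the rack's; the pin lies along y.
- slot2 (a point): Slot 2 of the rack (x = 0 mm in the rack's frame): where the middle of a pin lies when it rests centred in the saddles, 45 mm above the bench. Axes as the rack's; the pin lies along y.
- slot3 (a point): Slot 3 of the rack (x = 56 mm in the rack's frame): where the middle of a pin lies when it rests centred in the saddles, 45 mm above the bench. Axes as the rack's; the pin lies along y.
- slot4 (a point): Slot 4 of the rack (x = 112 mm in the rack's frame): where the middle of a pin lies when it rests centred in the saddles, 45 mm above the bench. Axes as the rack's; the pin lies along y.

How it is judged:
By the outcome, as a careful person would: the job done as asked, in the order asked, and still so for the second after the job is handed in, with the robot touching nothing.
Of pin_a, pin_b, pin_c, pin_d, pin_e only 4 to 5 are there at a start; the rules pass over those that are not, and their reading is None.
At some moment in a run one of pin_a, pin_b, pin_c, pin_d, pin_e may be knocked a few centimetres aside while the robot is not near it.
Once in a run the grip may slacken for a moment while it holds something.
It also fails if it takes over 210 s, if anything falls off the work surface, if the arm or the gripper's body presses on something with over 40 N, if the wrist force passes 120 N, or if a joint passes its speed limit or range.

### The arm

A 7-joint arm with a two-finger parallel gripper is mounted at the origin on the work surface. World frame = base frame: x ahead of the robot, y to its left, z up, the work surface at z = 0. Lengths are in m, angles in rad, forces in N, time in s.
With the tool pointing down it reaches from about 0.425 to 0.875 m from the base axis. Payload 4.7 kg.
Tool frame: the origin (TCP) lies between the finger pads; the fingertips stand 8 mm ahead of it and the grasp point (between the pads) lies 11 mm behind it; z points along the fingers, y is the direction in which the jaws open and shut (so a half turn about z gives the same grasp; the last joint's range is limited). The gripper opens to 87 mm and grips with 3 to 60 N. Pads are 19 mm wide; open, the fingers measure 117 mm over their backs; the gripper's body (75 mm by 190 mm) begins 51 mm behind the grasp point.
Start: joints at [-1.211, 0.321, -0.07, 1.45, 0.023, 1.371, -0.057], TCP at [0.22, 0.612, 0.231] pointing down, gripper open.
Joint ranges: [-2.86, 2.86], [-0.3, 2.09], [-1.38, 1.24], [0.06, 2.45], [-1.56, 4.7], [0.09, 2.05], [-2.69, 2.69]. Speed limits (rad/s): [2.57, 2.57, 3.14, 3.14, 3.14, 3.14, 3.14].

### API

Orientations are given as a rotation vector (axis times angle).
In Python, from bench import ctrl, optics, ticket gives the robot as it stands.
- The arm moves only by the tool play_rows, never from a script. Its argument "motion" is a list of rows, each a list of 5 numbers: the closure, from 0 (fully open) to 1 (shut), then the shift along the tool's x, y, z in cm, then the turn about the tool's z in rad. In form: [[jaw, tx, ty, tz, spin], ...]. A call has 1 to 20 rows; each row shifts and turns the commanded pose from where the row before left it, along the tool's axes as they then stand; what a row does not reach is not made up. A row lasts 1/8 s, in which the tool goes at most 62.5 mm and 10.7 degrees, less where a joint would pass 70% of its speed; a pose out of reach is approached as far as the arm can. A call is refused whole if a number of a shift passes 6.25 or a number of a turn 0.188, either way. A call with a gripper value outside its range is refused whole. The fingers move at their own pace and stop on an object; "force" is the grip in N (left out, the last holds). Time passes only in rows, so rows that do not move let the fingers close. It gives the time, the measured TCP pose, the force and the opening at its end, in the units of the state.
- ctrl.get_state(): the state, without advancing time (a new reading comes with each control period).
- optics.get_image(name): name is "scene" or "top" or "wrist"; returns the picture (480x640x3 uint8, red, green, blue); there is no depth.
- optics.calibration(name): a dict with "K" (3x3 intrinsics, pixels), "distortion" ([k1, k2, p1, p2, k3] as OpenCV has them; the pictures are not rectified), "pose" (4x4, takes a point from camera to world coordinates); the wrist camera has in their place "hand_eye" (4x4, takes a point from camera to tool coordinates, whose origin is the TCP and whose axes are the flange's). Camera axes: x right, y down, z forward; pixel columns grow to the right and rows downward; lengths in m; the calibration is good to about 2 mm. A picture is of the moment at which its call begins: read the wrist's pose just before it. calibration takes no time and is no camera call.
- ticket.close_job(): hands the job in, once; it reports no verdict.
The state is a dict: "time": time; "joint_positions": joint angles; "qd": joint speeds; "joint_torque": joint torques, N m; "position": TCP position; "tool_rot": TCP orientation; "ft_force": force on the tool from outside, world axes, zero at the start; "torque": the same for the moment, N m; "grip_width": opening from 0.0 (shut) to 1.0 (fully open).
Only numpy, scipy, OpenCV 4.12 (cv2) and the standard library are available. Lean on these libraries where they do the work, as an engineer would, in place of code of your own. Each camera call takes 0.05 s, during which the arm holds its last target.

## Working session

There is one attempt and no reset: what is moved stays moved. The work goes in short steps, Python scripts to look and compute and a tool call to move; the robot and the scene stay as the last step left them, time stands still between calls to the robot, and variables do not carry over. Pictures are saved under pics/ and viewed, and the job is handed in when it is done.

Besides the shell and the picture viewer there is one more tool, called after "Call:" by a JSON object that holds its "api" and its "payload". play_rows: Moves the arm, as the interface text tells. Its arguments: {"type":"object","properties":{"motion":{"type":"array"},"force":{"type":"number"}},"required":["motion"]}

```bash
ls; mkdir -p pics; python3 - <<'E'
from bench import ctrl, optics, ticket
import cv2, numpy as np
s=ctrl.get_state(); print(s)
for n in ["scene","top","wrist"]:
    im=optics.get_image(n); cv2.imwrite(f"pics/{n}0.png",im[:,:,::-1])
    c=optics.calibration(n); print(n,{k:np.round(np.array(v),4).tolist() for k,v in c.items()})
E
```

```text
pics
{'time': 0.0, 'joint_positions': array([-1.21089316,  0.32181191, -0.07010167,  1.4516672 ,  0.02259079,
        1.37078141, -0.05691251]), 'qd': array([-0.00100148, -0.00084031,  0.0008263 , -0.00239162,  0.0012638 ,
        0.00085069,  0.00065743]), 'joint_torque': array([ 3.09953816e-05, -4.91286063e+01, -4.03533652e-01, -3.12527275e+01,
       -6.38065115e-02,  4.37069067e-02,  1.76980120e-04]), 'position': array([0.2201723 , 0.61101124, 0.22947274]), 'tool_rot': array([-5.40392500e-01, -3.09452016e+00,  2.92942814e-03]), 'ft_force': array([-0.20700914, -0.06085996, -0.34306854]), 'torque': array([-0.02631293, -0.00701062,  0.02023106]), 'grip_width': 0.9985118073395954}
scene {'K': [[483.3155, 0.0, 316.1413], [0.0, 483.3155, 238.9995], [0.0, 0.0, 1.0]], 'distortion': [-0.0695, 0.0, 0.0, 0.0, 0.0], 'pose': [[-0.8043, 0.4009, -0.4387, 1.1642], [0.5939, 0.5673, -0.5704, 0.7677], [0.0202, -0.7194, -0.6943, 0.9417], [0.0, 0.0, 0.0, 1.0]]}
top {'K': [[533.9989, 0.0, 333.6463], [0.0, 533.9989, 237.3327], [0.0, 0.0, 1.0]], 'distortion': [-0.1461, 0.0, 0.0, 0.0, 0.0], 'pose': [[0.0053, -0.9956, 0.0934, 0.4715], [-0.9999, -0.0064, -0.0116, 0.0435], [0.0122, -0.0933, -0.9956, 1.4516], [0.0, 0.0, 0.0, 1.0]]}
wrist {'K': [[365.6229, 0.0, 321.6376], [0.0, 365.6229, 244.1728], [0.0, 0.0, 1.0]], 'distortion': [-0.0631, 0.0, 0.0, 0.0, 0.0], 'hand_eye': [[-0.001, -0.9702, -0.2425, 0.0655], [1.0, -0.0007, -0.0013, -0.0007], [0.0011, -0.2425, 0.9702, -0.1538], [0.0, 0.0, 0.0, 1.0]]}
```

View pics/scene0.png

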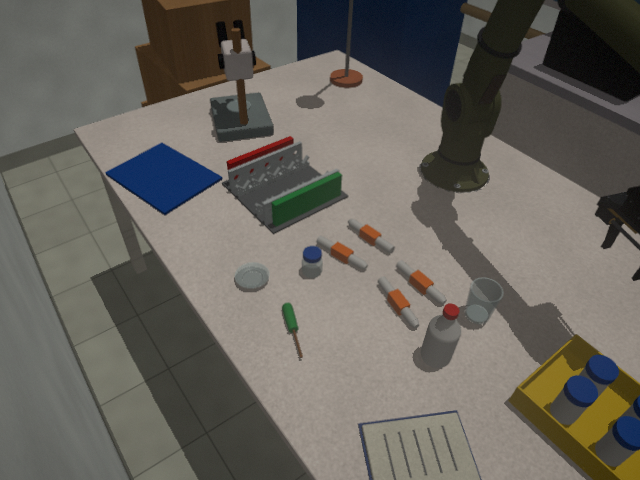

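View pics/top0.png

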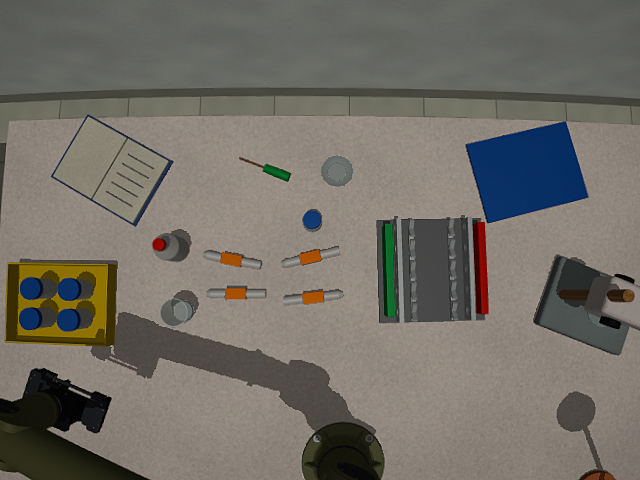

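View pics/wrist0.png

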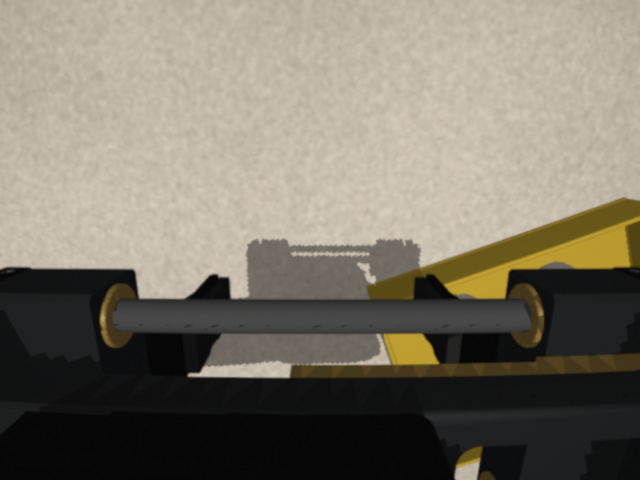

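The top view shows four pins, with grips at about (233,260), (311,256), (236,293) and (313,297). The rack is at (432,270), green block on its left (world +y) and red on its right. The jar is at (312,219), the beaker at (177,312) and the bottle at (168,246). Next I'll measure by triangulation.

```bash
cat > h.py <<'E'
from bench import ctrl, optics, ticket
import cv2, numpy as np
from scipy.spatial.transform import Rotation as Rn
def pose(n,st=None):
    c=optics.calibration(n)
    if n!="wrist": return c,np.array(c["pose"])
    T=np.eye(4);T[:3,:3]=Rn.from_rotvec(st["tool_rot"]).as_matrix();T[:3,3]=st["position"]
    return c,T@np.array(c["hand_eye"])
def grab(n,name=None):
    st=ctrl.get_state(); im=optics.get_image(n)
    if name: cv2.imwrite(f"pics/{name}.png",im[:,:,::-1])
    return im,pose(n,st),st
def rays(cp,uv):
    c,T=cp
    p=cv2.undistortPoints(np.float64(uv).reshape(-1,1,2),np.array(c["K"]),np.array(c["distortion"])).reshape(-1,2)
    d=np.c_[p,np.ones(len(p))]@T[:3,:3].T
    return T[:3,3],d
def plane(cp,uv,z):
    o,d=rays(cp,uv); return o+d*((z-o[2])/d[:,2])[:,None]
def proj(cp,X):
    c,T=cp; Ti=np.linalg.inv(T)
    return cv2.projectPoints(np.float64(X).reshape(-1,1,3),cv2.Rodrigues(Ti[:3,:3])[0],Ti[:3,3],np.array(c["K"]),np.array(c["distortion"]))[0].reshape(-1,2)
def tri(cp1,u1,cp2,u2):
    o1,d1=rays(cp1,[u1]);o2,d2=rays(cp2,[u2]);d1=d1[0]/np.linalg.norm(d1);d2=d2[0]/np.linalg.norm(d2)
    A=np.c_[d1,-d2];t=np.linalg.lstsq(A,o2-o1,rcond=None)[0]
    a=o1+t[0]*d1;b=o2+t[1]*d2;return (a+b)/2,np.linalg.norm(a-b)
def mask(im,c):
    hsv=cv2.cvtColor(im,cv2.COLOR_RGB2HSV)
    lo,hi={"orange":((5,150,90),(18,255,255)),"green":((50,120,50),(75,255,255)),"red":((0,180,90),(4,255,255)),"blue":((105,150,60),(125,255,255))}[c]
    return cv2.inRange(hsv,lo,hi)
def blobs(m,amin=30):
    out=[]
    for c in cv2.findContours(m,cv2.RETR_EXTERNAL,cv2.CHAIN_APPROX_NONE)[0]:
        if cv2.contourArea(c)>amin: out.append((cv2.minAreaRect(c),cv2.contourArea(c),c))
    return out
E
python3 - <<'E'
from h import *
np.set_printoptions(precision=4,suppress=True)
I={n:cv2.imread(f"pics/{n}0.png")[:,:,::-1].copy() for n in("top","scene")}
ct=pose("top");cs=pose("scene")
bt=[b for b in blobs(mask(I["top"],"orange")) if b[0][0][1]>200];bs=blobs(mask(I["scene"],"orange"))
for b in bt:
    P=plane(ct,[b[0][0]],.03)[0]; 
    box=plane(ct,cv2.boxPoints(b[0]),.03); e=[np.linalg.norm(box[i]-box[i-1]) for i in range(2)]
    print("T",np.round(b[0][0],1),b[1],P,np.round(e,3),b[0][2])
    best=min(((tri(ct,b[0][0],cs,s[0][0])) for s in bs),key=lambda r:r[1]); print("   tri",best)
for c in("green","red"):
    for b in blobs(mask(I["top"],c),100): 
        box=cv2.boxPoints(b[0]);print(c,b[1],np.round(box,1).tolist(),plane(ct,box,.088).tolist())
E
```

```text
T [609.5 476. ] 39.0 [-0.0614 -0.7491  0.03  ] [0.018 0.035] 90.0
   tri (array([-1.1084, -2.0178, -2.5588]), np.float64(0.3642226999591604))
T [592. 476.] 54.5 [-0.0567 -0.6947  0.03  ] [0.017 0.043] 90.0
   tri (array([-1.0498, -1.8802, -2.4652]), np.float64(0.25088565004968627))
T [312.7 297. ] 197.5 [0.4458 0.0817 0.03  ] [0.029 0.055] 82.87498474121094
   tri (array([0.4465, 0.081 , 0.0276]), np.float64(0.0021387640908813784))
T [627.5 295.5] 66.5 [ 0.4462 -0.799   0.03  ] [0.031 0.028] 90.0
   tri (array([ 0.3744, -0.5004, -0.1679]), np.float64(0.7297975239272467))
T [235. 293.] 198.5 [0.4545 0.2885 0.03  ] [0.027 0.054] 90.0
   tri (array([0.4547, 0.2888, 0.0269]), np.float64(0.0006416183867272937))
T [230.7 258.9] 191.0 [0.5451 0.3018 0.03  ] [0.056 0.028] 11.309932708740234
   tri (array([0.5458, 0.3018, 0.0267]), np.float64(0.0015883185844615343))
T [309.8 256.8] 199.5 [0.5524 0.0903 0.03  ] [0.029 0.055] 77.00537872314453
   tri (array([0.5536, 0.0894, 0.0279]), np.float64(0.0027995040400037043))
green 608.5 [[384.29998779296875, 224.0], [391.8999938964844, 223.80000305175
[... 455 characters left out ...]
 180.5]] [[0.7705122939022042, 0.21502298816967788, 0.08800000000000008], [0.7914888710324848, 0.20801354716162324, 0.08800000000000008], [0.7677353343993022, 0.14280633828149275, 0.08800000000000008], [0.7468690814309098, 0.14991352445815576, 0.08800000000000008]]
red 556.0 [[476.8999938964844, 222.10000610351562], [484.1000061035156, 221.6999969482422], [488.3999938964844, 312.8999938964844], [481.20001220703125, 313.29998779296875]] [[0.6419049652814466, -0.34595057807353813, 0.08800000000000008], [0.6429694105625974, -0.36538402235374845, 0.08800000000000008], [0.4060968595918547, -0.3727391642427791, 0.08800000000000008], [0.40537553346485855, -0.35352800660856987, 0.08800000000000008]]
```

Call:
{"api": "play_rows", "payload": {"motion": [[0, 0, 0, 0, 0.175], [0, 0, 0, 0, 0.175], [0, 0, 0, 0, 0.175], [0, 0, 0, 0, 0.175], [0, 0, 0, 0, 0.175], [0, 0, 0, 0, 0.175], [0, 0, 0, 0, 0.175], [0, -3.9, 2.8, 0, 0], [0, -3.9, 2.8, 0, 0], [0, -3.9, 2.8, 0, 0], [0, -3.9, 2.8, 0, 0], [0, -3.9, 2.8, 0, 0], [0, -3.9, 2.8, 0, 0], [0, -3.9, 2.8, 0, 0], [0, -3.9, 2.8, 0, 0], [0, -3.9, 2.8, 0, 0], [0, -3.9, 2.8, 0, 0]], "force": 30}}

```text
time: 2.28
position: [0.5009, 0.2202, 0.2305]
tool_rot: [-2.221, -2.221, -0.0]
ft_force: [0.3, -0.6, -0.8]
grip_width: 0.997
```

```bash
python3 - <<'E'
from h import *
im,cp,st=grab("wrist","w1"); print(st["time"],st["position"],st["tool_rot"],np.round(st["joint_positions"],3),st["ft_force"])
grab("top","t1")
E
```

```text
2.275 [0.50092468 0.22016691 0.23045985] [-2.22112941e+00 -2.22148944e+00 -1.48149790e-04] [-0.85   0.101  0.417  1.724 -0.042  1.326 -0.424] [ 0.29496968 -0.5546262  -0.82698562]
```

View pics/w1.png

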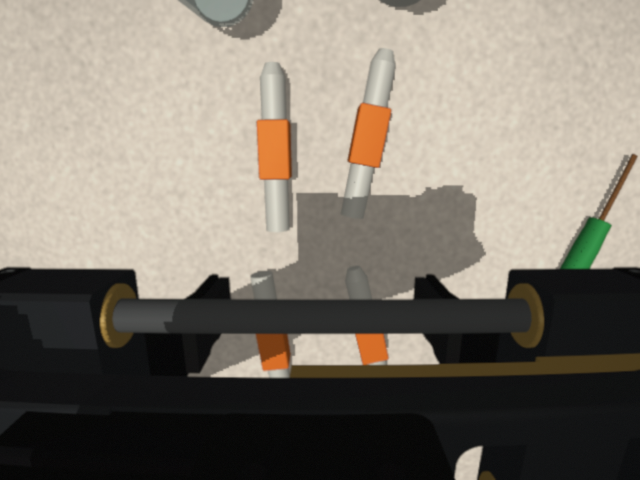

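The wrist view shows the two far pins with grips at (274,149) and (369,135). Their upper (+y, green-side) ends look chamfered, at (273,65) and (385,52). I'll compute their poses and then look at the other two pins.

```bash
cat >> h.py <<'E'
def pins(im,cp,z=.03,ymax=255):
    m=mask(im,"orange"); m[ymax:]=0
    out=[]
    for r,a,c in blobs(m,300):
        box=plane(cp,cv2.boxPoints(r),z); P=plane(cp,[r[0]],z)[0]
        e=[box[1]-box[0],box[2]-box[1]]; l=max(e,key=np.linalg.norm)
        if l[1]<0:l=-l
        print("pin",np.round(r[0],1),"P",np.round(P,4),"len",[round(np.linalg.norm(v),4) for v in e],"ang from +y (ccw)",round(np.arctan2(-l[0],l[1]),3))
E
python3 - <<'E'
from h import *
im=cv2.imread("pics/w1.png")[:,:,::-1].copy()
st=ctrl.get_state(); pins(im,pose("wrist",st),.03)
E
```

```text
pin [273.8 149. ] P [0.4596 0.2834 0.03  ] len [np.float64(0.03), np.float64(0.0543)] ang from +y (ccw) 0.009
pin [369.1 134.9] P [0.5491 0.2953 0.03  ] len [np.float64(0.0545), np.float64(0.0299)] ang from +y (ccw) -0.208
```

Call:
{"api": "play_rows", "payload": {"motion": [[0, -5, 0, 0, 0], [0, -5, 0, 0, 0], [0, -5, 0, 0, 0], [0, -5, 0, 0, 0], [0, 0, 0, 0, 0]]}}

```text
time: 3.0
position: [0.5001, 0.0172, 0.2308]
tool_rot: [2.229, 2.213, 0.0]
ft_force: [-1.8, 0.4, 0.4]
grip_width: 1.001
```

```bash
python3 - <<'E'
from h import *
im,cp,st=grab("wrist","w2"); print(st["time"],st["position"],np.round(st["joint_positions"],3))
pins(im,cp,.03)
E
```

```text
3.0 [0.50013069 0.01724427 0.2308096 ] [-0.668 -0.017  0.58   1.832  0.01   1.323 -0.099]
pin [265.6 154.6] P [0.4476 0.0812 0.03  ] len [np.float64(0.0305), np.float64(0.0546)] ang from +y (ccw) 0.125
pin [376.1 144.6] P [0.552  0.0895 0.03  ] len [np.float64(0.0302), np.float64(0.055)] ang from +y (ccw) 0.255
```

View pics/w2.png

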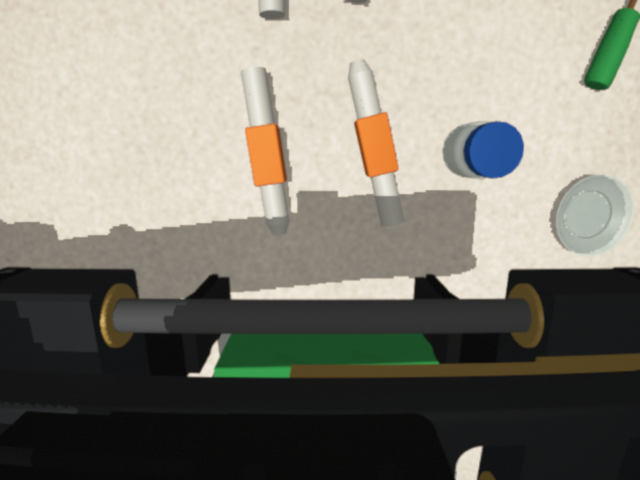

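View pics/t1.png

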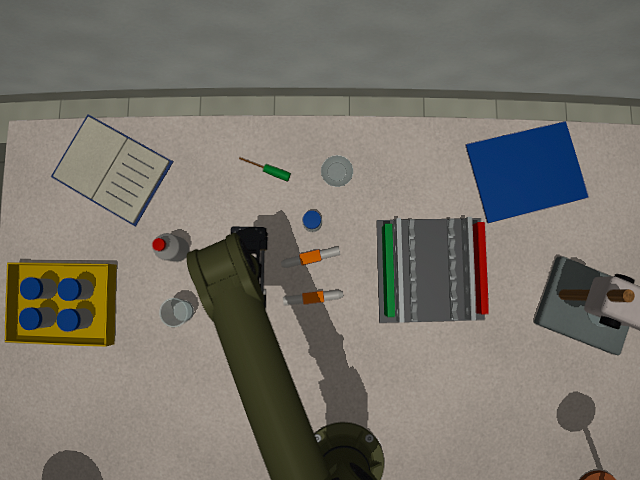

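Of the two near pins, grips at (266,155) and (376,145), the right one has its chamfer at +y. The left one has it at the bottom (277,228), so it will need turning. Now I'll look at the rack.

Call:
{"api": "play_rows", "payload": {"motion": [[0, -5, 0, 0, 0], [0, -5, 0, 0, 0], [0, -5, 0, 0, 0], [0, -5, 0, 0, 0], [0, -5, 0, 0, 0], [0, -5, 0, 0, 0], [0, 0, 0, 0, 0], [0, 0, 0, 0, 0]]}}

```text
time: 4.05
position: [0.5013, -0.2762, 0.2299]
tool_rot: [-2.218, -2.223, -0.001]
ft_force: [0.3, -0.4, 0.3]
grip_width: 1.001
```

```bash
python3 - <<'E'
from h import *
im,cp,st=grab("wrist","w3"); print(st["time"],st["position"],st["tool_rot"],np.round(st["joint_positions"],3))
E
```

```text
4.05 [ 0.50129812 -0.27623948  0.22991965] [-2.21774494e+00 -2.22306602e+00 -6.56081988e-04] [-0.302  0.203  0.873  1.676 -0.16   1.339  0.6  ]
```

View pics/w3.png

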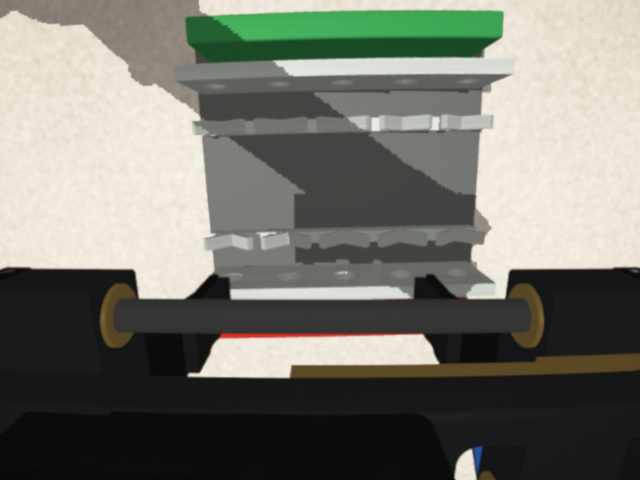

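```bash
python3 - <<'E'
from h import *
im=cv2.imread("pics/w3.png"); c=im[0:300,170:520]; c=cv2.resize(c,None,fx=2,fy=2,interpolation=cv2.INTER_CUBIC); c=cv2.convertScaleAbs(c,alpha=1.5,beta=20); cv2.imwrite("pics/w3c.png",c)
st=ctrl.get_state(); cp=pose("wrist",st)
# predicted from top measurement
a=.028; ex=np.array([np.cos(a),np.sin(a),0]); ey=np.array([-np.sin(a),np.cos(a),0]); C=np.array([.5206,-.2376,0])
for s in range(-2,3):
    print(s,[np.round(proj(cp,C+ex*.056*s+ey*y+[0,0,z])[0],1).tolist() for y,z in((.054,.031),(-.054,.031),(.054-.006,.048),(.088,.045))])
print(np.round(proj(cp,[C+ex*x+ey*y+[0,0,.088] for x,y in((-.12,.132),(.12,.132),(.12,.112),(-.12,.112))]),1))
print(plane(cp,[[187,17],[503,12]],.088))
E
```

```text
-2 [[220.8, 127.0], [230.2, 239.8], [216.3, 132.7], [213.6, 85.9]]
-1 [[280.7, 124.9], [286.2, 238.4], [279.0, 130.5], [277.2, 83.4]]
0 [[341.2, 123.2], [342.7, 237.0], [342.3, 128.7], [341.4, 81.6]]
1 [[401.6, 122.0], [399.1, 235.6], [405.5, 127.4], [405.6, 80.4]]
2 [[461.2, 121.2], [455.0, 234.3], [467.9, 126.6], [468.8, 79.9]]
[[182.2  15. ]
 [503.6   7.9]
 [502.3  36.1]
 [184.4  43.2]]
[[ 0.40054292 -0.11054178  0.088     ]
 [ 0.63661798 -0.10521104  0.088     ]]
```

View pics/w3c.png

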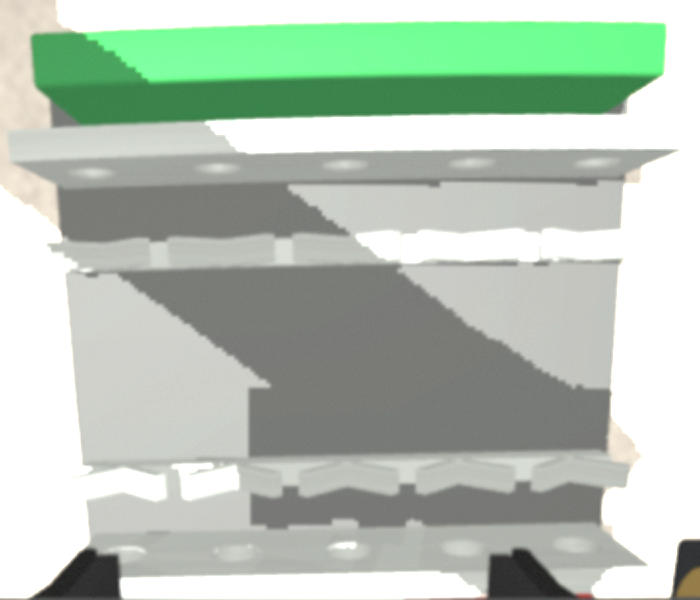

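```bash
python3 - <<'E'
from h import *
im=cv2.imread("pics/scene0.png"); c=im[130:230,215:355]; c=cv2.resize(c,None,fx=5,fy=5,interpolation=cv2.INTER_CUBIC); cv2.imwrite("pics/s0c.png",c)
E
```

```text
(no output)
```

View pics/s0c.png

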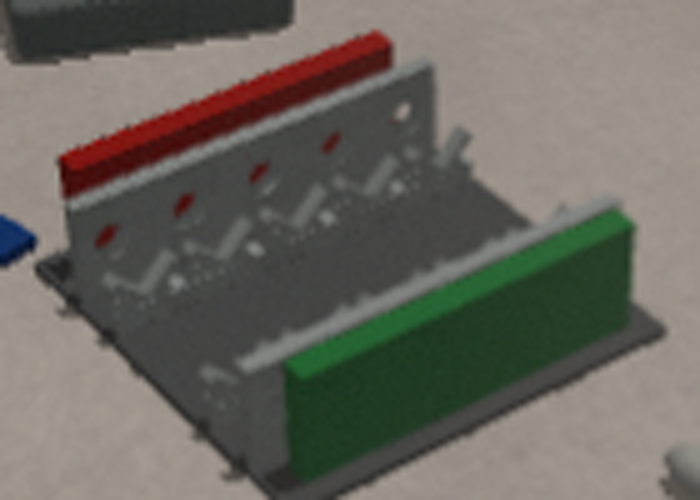

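```bash
python3 - <<'E'
from h import *
cp=pose("wrist",ctrl.get_state());cs=pose("scene")
S=[(404,112),(331,144),(260,175),(184,206),(107,237)]
W=[(233.5,275.5),(288,275),(344,273.5),(401,273.5),(458,272)]
for s,w in zip(S,W): print(np.round(tri(cp,w,cs,(215+s[0]/5,130+s[1]/5))[0],4),tri(cp,w,cs,(215+s[0]/5,130+s[1]/5))[1])
o=plane(cp,[(216,86),(279,84),(342.5,82),(406,81),(468.5,80.5)],.045);print(o)
E
```

```text
[ 0.4179 -0.3237  0.0559] 0.00030709082055114574
[ 0.4707 -0.3263  0.0499] 0.004293250886285704
[ 0.5247 -0.3257  0.0476] 0.004642327733490235
[ 0.5804 -0.3262  0.0461] 0.004616838143345957
[ 0.6363 -0.3244  0.047 ] 0.004554134646320638
[[ 0.40834229 -0.15285135  0.045     ]
 [ 0.46376008 -0.15167067  0.045     ]
 [ 0.51907612 -0.14997225  0.045     ]
 [ 0.5745014  -0.14856571  0.045     ]
 [ 0.62982718 -0.14701748  0.045     ]]
```

Two-view heights of the bores come to about 47 mm (45 given), and the rack centre to (0.521, -0.238), turned 0.026 rad. I'll fetch pin P2 first.

Call:
{"api": "play_rows", "payload": {"motion": [[0.3, 5.2, 0.72, 0, 0], [0.3, 5.2, 0.72, 0, 0], [0.3, 5.2, 0.72, 0, 0], [0.3, 5.2, 0.72, 0, 0], [0.3, 5.2, 0.72, 0, 0], [0.3, 5.2, 0.72, 0, 0], [0.3, 5.2, 0.72, 0, 0], [0.3, 0, 0, 0, -0.128], [0.3, 0, 0, 0, -0.128], [0.3, 0, 0, 4, 0], [0.3, 0, 0, 4, 0], [0.3, 0, 0, 4, 0], [0.3, 0, 0, 0, 0], [0.3, 0, 0, 0, 0]], "force": 40}}

```text
time: 5.85
position: [0.5514, 0.087, 0.1121]
tool_rot: [1.917, 2.488, 0.003]
ft_force: [0.4, 0.3, 1.4]
grip_width: 0.7
```

```bash
cat > go.py <<'E'
import sys
from h import *
# usage: go.py x y z yaw -> needed shift in tool cm + spin
st=ctrl.get_state(); R=Rn.from_rotvec(st["tool_rot"]).as_matrix()
yaw=np.arctan2(R[1,1],R[0,1]); t=np.array([float(v) for v in sys.argv[1:4]]); d=R.T@(t-st["position"])*100
print("t",round(st["time"],2),"pos",np.round(st["position"],4),"yaw",round(yaw,3),"tilt",np.round(R[2,:2],3),"F",np.round(st["ft_force"],1),"grip",round(st["grip_width"],3),"q7",round(st["joint_positions"][6],2))
print("shift cm",np.round(d,2),"spin",round(-((float(sys.argv[4])-yaw+np.pi)%(2*np.pi)-np.pi),3))
E
python3 go.py .552 .0895 .016 .255
```

```text
t 5.85 pos [0.5514 0.087  0.1121] yaw 0.258 tilt [0.    0.002] F [0.4 0.3 1.4] grip 0.7 q7 0.18
shift cm [0.23 0.1  9.61] spin 0.003
```

Call:
{"api": "play_rows", "payload": {"motion": [[0.3, 0.2, 0.1, 4, 0], [0.3, 0, 0, 3.6, 0], [0.3, 0, 0, 2, 0], [0.3, 0, 0, 0, 0], [1, 0, 0, 0, 0], [1, 0, 0, 0, 0], [1, 0, 0, 0, 0], [1, 0, 0, 0, 0], [1, 0, 0, 0, 0], [1, 0, 0, 0, 0]], "force": 40}}

```text
time: 7.1
position: [0.5522, 0.0881, 0.0153]
tool_rot: [1.919, 2.486, 0.003]
ft_force: [1.7, 0.7, 4.4]
grip_width: 0.341
```

```bash
python3 go.py .552 .0895 .016 .255; python3 - <<'E'
from h import *
grab("wrist","w4")
E
```

```text
t 7.1 pos [0.5522 0.0881 0.0153] yaw 0.256 tilt [0.    0.002] F [1.7 0.7 4.4] grip 0.341 q7 0.25
shift cm [ 0.14  0.02 -0.07] spin 0.001
```

View pics/w4.png

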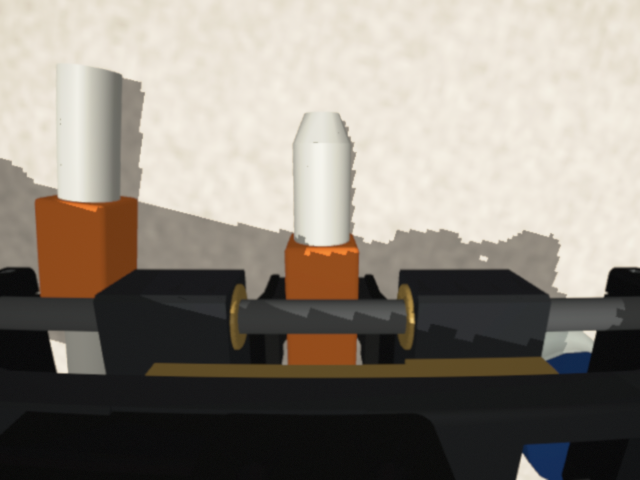

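The pin is gripped (opening 29.7 mm), and its chamfered tip shows at (321,112), toward tool +x. From the tip I can get the pin's offset in the hand.

```bash
cat >> h.py <<'E'
def tip(im_uv,axis_dz):
    # pixel of the far top edge of end; axis_dz: height of pin axis above TCP; r=7 chamfer/12 square
    st=ctrl.get_state();cp=pose("wrist",st);R=Rn.from_rotvec(st["tool_rot"]).as_matrix()
    for r in(.007,.012):
        P=plane(cp,[im_uv],st["position"][2]+axis_dz+r)[0]; print("r",r,"tip in tool",np.round(R.T@(P-st["position"]),4))
E
python3 - <<'E'
from h import *
tip((321,112),0.0)
E
```

```text
r 0.007 tip in tool [ 0.0804 -0.0003 -0.007 ]
r 0.012 tip in tool [ 0.0799 -0.0003 -0.012 ]
```

Call:
{"api": "play_rows", "payload": {"motion": [[1, 0, 0, -3, 0], [1, 0, 0, -4, 0], [1, 0, 0, -5, 0], [1, 0, 0, -4, 0], [1, 0, 0, 0, 0.115], [1, 0, 0, 0, 0.115], [1, 0, 0, 0, 0]]}}

```text
time: 8.02
position: [0.5499, 0.0873, 0.1733]
tool_rot: [-2.19, -2.25, 0.004]
ft_force: [-0.3, 0.3, -3.1]
grip_width: 0.345
```

```bash
python3 go.py .6334 -.2351 .175 .026
```

```text
t 8.03 pos [0.5499 0.0873 0.1733] yaw 0.027 tilt [-0.001 -0.003] F [-0.3  0.3 -3.1] grip 0.345 q7 -0.08
shift cm [-32.46   7.47  -0.16] spin 0.001
```

Call:
{"api": "play_rows", "payload": {"motion": [[1, -4.6, 1.07, 0, 0], [1, -4.6, 1.07, 0, 0], [1, -4.6, 1.07, 0, 0], [1, -4.6, 1.07, 0, 0], [1, -4.6, 1.07, 0, 0], [1, -4.6, 1.07, 0, 0], [1, -4.6, 1.07, 0, 0], [1, 0, 0, 0, 0], [1, 0, 0, 0, 0], [1, 0, 0, 0, 0]]}}

```text
time: 9.28
position: [0.6346, -0.2301, 0.174]
tool_rot: [-2.188, -2.252, -0.001]
ft_force: [-0.2, 0.2, -2.7]
grip_width: 0.339
```

```bash
python3 go.py .6334 -.2351 .060 .026
```

```text
t 9.28 pos [ 0.6346 -0.2301  0.174 ] yaw 0.029 tilt [ 0.002 -0.001] F [-0.2  0.2 -2.7] grip 0.339 q7 0.57
shift cm [-0.52 -0.12 11.4 ] spin 0.003
```

Call:
{"api": "play_rows", "payload": {"motion": [[1, -0.5, -0.1, 3, 0], [1, 0, 0, 3, 0], [1, 0, 0, 0, 0], [1, 0, 0, 0, 0]]}}

```text
time: 9.78
position: [0.6345, -0.2365, 0.1158]
tool_rot: [2.19, 2.251, 0.002]
ft_force: [-0.1, -0.7, -2.2]
grip_width: 0.341
```

```bash
python3 go.py .6334 -.2351 .060 .026; python3 - <<'E'
from h import *
grab("wrist","w5")
E
```

```text
t 9.78 pos [ 0.6345 -0.2365  0.1158] yaw 0.028 tilt [-0.     0.002] F [-0.1 -0.7 -2.2] grip 0.341 q7 0.6
shift cm [ 0.14 -0.11  5.58] spin 0.002
```

View pics/w5.png

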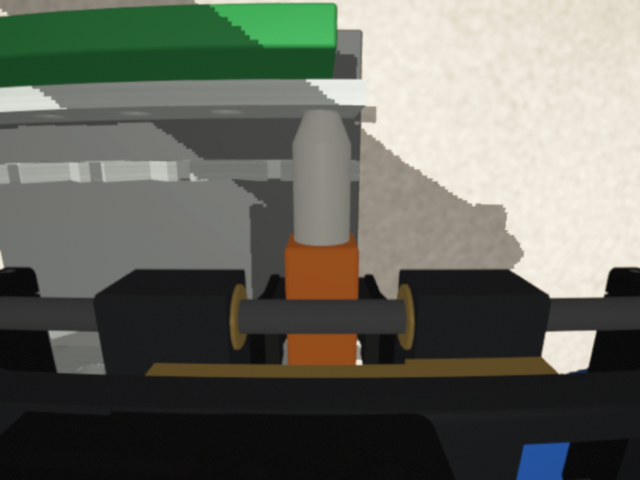

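```bash
python3 - <<'E'
from h import *
cp=pose("wrist",ctrl.get_state())
print(plane(cp,[(225,111),(135,113),(50,117)],.045)); print(plane(cp,[(320,106),(100,113)],.078)); print(plane(cp,[(321,112)],.123))
E
```

```text
[[ 0.57569055 -0.14913866  0.045     ]
 [ 0.52135675 -0.15072982  0.045     ]
 [ 0.46714727 -0.15284789  0.045     ]]
[[ 0.63168388 -0.14909562  0.078     ]
 [ 0.51909323 -0.1538096   0.078     ]]
[[ 0.63237525 -0.15660056  0.123     ]]
```

Call:
{"api": "play_rows", "payload": {"motion": [[1, 0, -0.1, 2, 0], [1, 0, 0, 2, 0], [1, 0, 0, 1.4, 0], [1, 0, 0, 0.8, 0], [1, 0, 0, 0.4, 0], [1, 0, 0, 0, 0], [1, 0, 0, 0, 0]]}}

```text
time: 10.7
position: [0.6331, -0.2375, 0.0492]
tool_rot: [2.192, 2.249, 0.001]
ft_force: [0.0, 0.8, -2.9]
grip_width: 0.344
```

```bash
python3 go.py .6334 -.2351 .0455 .026; python3 - <<'E'
from h import *
grab("wrist","w6")
E
```

```text
t 10.7 pos [ 0.6331 -0.2375  0.0492] yaw 0.026 tilt [-0.     0.001] F [ 0.   0.8 -2.9] grip 0.344 q7 0.63
shift cm [0.24 0.04 0.37] spin -0.0
```

View pics/w6.png

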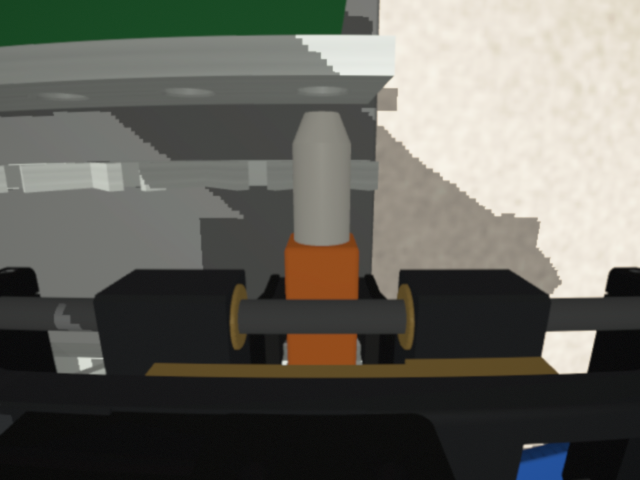

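Pin tip (321,112) lines up with the bore at (323,91). I'll seat it gently.

Call:
{"api": "play_rows", "payload": {"motion": [[1, 0, 0, 0.2, 0], [1, 0, 0, 0.15, 0], [1, 0, 0, 0, 0], [1, 0, 0, 0, 0]]}}

```text
time: 11.25
position: [0.6332, -0.2373, 0.0454]
tool_rot: [2.192, 2.249, 0.001]
ft_force: [1.1, 0.0, 0.1]
grip_width: 0.338
```

```bash
python3 go.py .6334 -.2351 .045 .026
```

```text
t 11.25 pos [ 0.6332 -0.2373  0.0454] yaw 0.026 tilt [-0.     0.001] F [1.1 0.  0.1] grip 0.338 q7 0.63
shift cm [0.22 0.03 0.04] spin 0.0
```

Call:
{"api": "play_rows", "payload": {"motion": [[1, 0.4, 0, 0, 0], [1, 0.4, 0, 0, 0], [1, 0.4, 0, 0, 0], [1, 0.3, 0, 0, 0], [1, 0, 0, 0, 0], [1, 0, 0, 0, 0]]}}

```text
time: 12.0
position: [0.6327, -0.2217, 0.0454]
tool_rot: [2.192, 2.25, 0.002]
ft_force: [2.6, -0.4, 0.7]
grip_width: 0.34
```

```bash
python3 go.py .6334 -.2351 .045 .026
```

```text
t 12.0 pos [ 0.6327 -0.2217  0.0454] yaw 0.026 tilt [0.001 0.001] F [ 2.6 -0.4  0.7] grip 0.34 q7 0.61
shift cm [-1.34  0.03  0.04] spin 0.0
```

Call:
{"api": "play_rows", "payload": {"motion": [[1, 0.2, 0, 0, 0], [1, 0.2, 0, 0, 0], [1, 0.1, 0, 0, 0], [1, 0.1, 0, 0, 0], [1, 0, 0, 0, 0]]}}

```text
time: 12.62
position: [0.6325, -0.2185, 0.0456]
tool_rot: [2.191, 2.246, -0.001]
ft_force: [5.2, -5.0, 0.7]
grip_width: 0.341
```

```bash
python3 go.py .6334 -.2351 .045 .026
```

```text
t 12.62 pos [ 0.6325 -0.2185  0.0456] yaw 0.025 tilt [-0.003  0.002] F [ 5.2 -5.   0.7] grip 0.341 q7 0.6
shift cm [-1.67  0.05  0.06] spin -0.001
```

Call:
{"api": "play_rows", "payload": {"motion": [[1, 0.2, -0.05, 0, 0], [1, 0.2, 0, 0, 0], [1, 0, 0, 0, 0], [1, 0, 0, 0, 0]]}}

```text
time: 13.12
position: [0.6322, -0.218, 0.046]
tool_rot: [2.191, 2.24, -0.004]
ft_force: [6.3, -10.5, -2.3]
grip_width: 0.344
```

```bash
python3 go.py .6334 -.2351 .045 .026;  python3 - <<'E'
from h import *
grab("wrist","w7")
E
```

```text
t 13.12 pos [ 0.6322 -0.218   0.046 ] yaw 0.022 tilt [-0.008  0.004] F [  6.3 -10.5  -2.3] grip 0.344 q7 0.59
shift cm [-1.71  0.08  0.11] spin -0.004
```

View pics/w7.png

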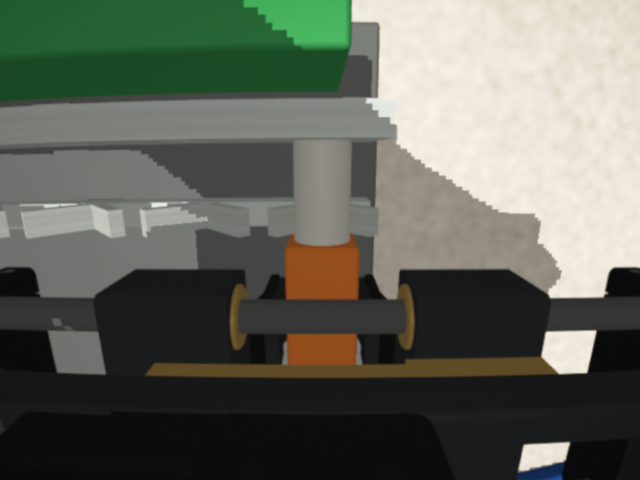

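The chamfered part is entirely in the plate at (321,140), so the pin is home. I'll ease off and release.

Call:
{"api": "play_rows", "payload": {"motion": [[1, -0.3, 0, 0, 0], [0.5, 0, 0, 0, 0], [0.5, 0, 0, 0, 0], [0.5, 0, 0, 0, 0], [0.5, 0, 0, 0, 0], [0.5, 0, 0, -3, 0], [0.5, 0, 0, -5, 0], [0.5, 0, 0, -5, 0], [0.5, 0, 0, 0, 0]]}}

```text
time: 14.3
position: [0.6338, -0.2166, 0.1801]
tool_rot: [2.187, 2.245, 0.007]
ft_force: [-0.2, 0.1, -0.3]
grip_width: 0.495
```

```bash
python3 go.py .50 .20 .22 0;  python3 - <<'E'
from h import *
grab("wrist","w8"); im,cp,st=grab("top","t8")
pins(im,cp,.03,400)
E
```

```text
t 14.3 pos [ 0.6338 -0.2166  0.1801] yaw 0.026 tilt [-0.002  0.008] F [-0.2  0.1 -0.3] grip 0.495 q7 0.54
shift cm [ 41.98 -12.26  -4.17] spin 0.026
```

View pics/w8.png

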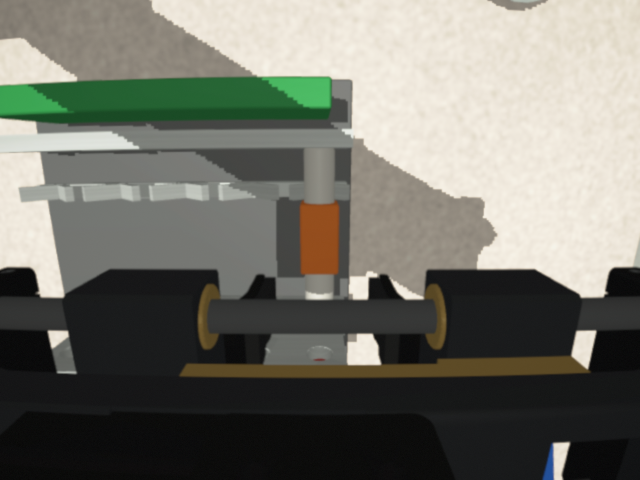

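Call:
{"api": "play_rows", "payload": {"motion": [[0.5, 4.7, -1.36, -0.5, 0], [0.3, 4.7, -1.36, -0.5, 0], [0.3, 4.7, -1.36, -0.5, 0], [0.3, 4.7, -1.36, -0.5, 0], [0.3, 4.7, -1.36, -0.5, 0], [0.3, 4.7, -1.36, -0.5, 0], [0.3, 4.7, -1.36, -0.5, 0], [0.3, 4.7, -1.36, -0.5, 0.026], [0.3, 4.7, -1.36, -0.5, 0], [0.3, 0, 0, 0, 0], [0.3, 0, 0, 0, 0]]}}

```text
time: 15.78
position: [0.4987, 0.2039, 0.2186]
tool_rot: [2.221, 2.222, -0.005]
ft_force: [-0.3, 0.1, -0.8]
grip_width: 0.697
```

```bash
python3 - <<'E'
from h import *
im,cp,st=grab("wrist","w9");pins(im,cp); grab("top","t9")
E
python3 go.py .5491 .2953 .1 -.208
```

```text
pin [274.4 130. ] P [0.4557 0.2887 0.03  ] len [np.float64(0.03), np.float64(0.0547)] ang from +y (ccw) 0.012
pin [374.3 115.2] P [0.5454 0.3015 0.03  ] len [np.float64(0.055), np.float64(0.0298)] ang from +y (ccw) -0.191
t 15.88 pos [0.4995 0.2029 0.2192] yaw -0.002 tilt [-0.001 -0.001] F [ 0.7 -0.4  0.1] grip 0.701 q7 -0.39
shift cm [ 9.27  4.96 11.9 ] spin 0.206
```

View pics/w9.png

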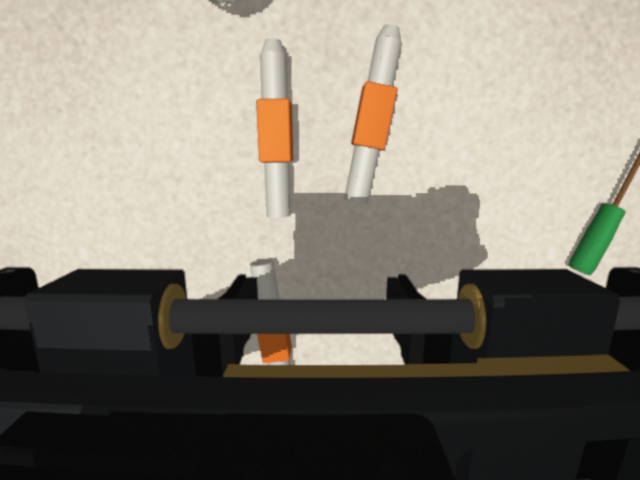

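View pics/t9.png

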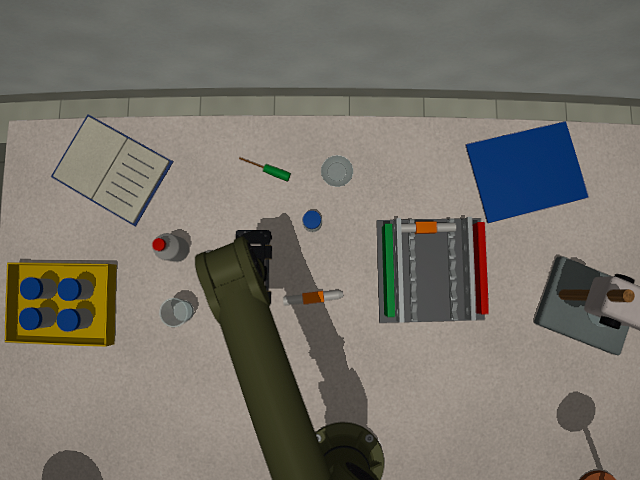

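Call:
{"api": "play_rows", "payload": {"motion": [[0.3, 4.9, 2.3, 0, 0], [0.3, 4.9, 2.3, 0, 0], [0.3, 0, 0, 3, 0.097], [0.3, 0, 0, 4, 0.097], [0.3, 0, 0, 4, 0], [0.3, 0, 0, 0, 0], [0.3, 0, 0, 0, 0]]}}

```text
time: 16.75
position: [0.5467, 0.3022, 0.1116]
tool_rot: [2.427, 1.994, 0.003]
ft_force: [0.2, -0.0, 0.2]
grip_width: 0.698
```

```bash
python3 go.py .5453 .3010 .0155 -.195
```

```text
t 16.75 pos [0.5467 0.3022 0.1116] yaw -0.195 tilt [0.001 0.002] F [ 0.2 -0.   0.2] grip 0.698 q7 -0.58
shift cm [-0.15 -0.13  9.61] spin -0.0
```

Call:
{"api": "play_rows", "payload": {"motion": [[0.3, -0.1, -0.1, 4, 0], [0.3, 0, 0, 3.6, 0], [0.3, 0, 0, 2, 0], [0.3, 0, 0, 0, 0], [1, 0, 0, 0, 0], [1, 0, 0, 0, 0], [1, 0, 0, 0, 0], [1, 0, 0, 0, 0], [1, 0, 0, 0, 0]]}}

```text
time: 17.88
position: [0.5449, 0.3021, 0.0147]
tool_rot: [2.426, 1.995, 0.002]
ft_force: [0.4, -0.9, 2.8]
grip_width: 0.342
```

```bash
python3 go.py .5453 .3010 .0155 -.195; python3 - <<'E'
from h import *
grab("wrist","w10")
E
```

```text
t 17.88 pos [0.5449 0.3021 0.0147] yaw -0.194 tilt [0.001 0.001] F [ 0.4 -0.9  2.8] grip 0.342 q7 -0.54
shift cm [-0.1   0.06 -0.08] spin 0.001
```

View pics/w10.png

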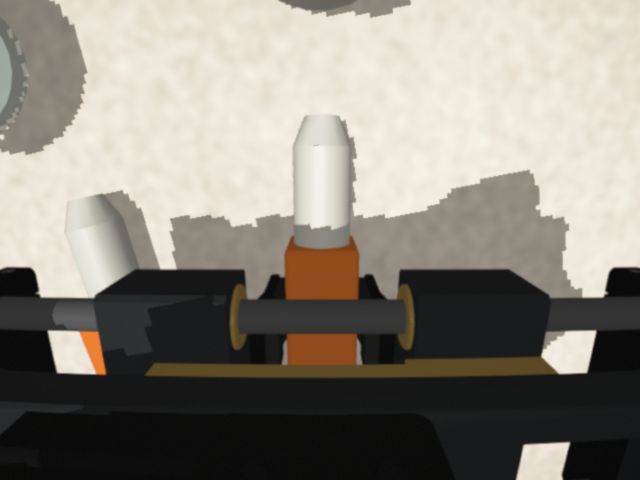

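The pin is held, with its chamfered tip at (321,114), forward in the hand. I'll lift it and carry it to slot 1.

Call:
{"api": "play_rows", "payload": {"motion": [[1, 0, 0, -3, 0], [1, 0, 0, -4, 0], [1, 0, 0, -5, 0], [1, 0, 0, -4, 0], [1, 0, 0, 0, -0.11], [1, 0, 0, 0, -0.11], [1, 0, 0, 0, 0], [1, 0, 0, 0, 0]]}}

```text
time: 18.92
position: [0.5438, 0.3018, 0.1734]
tool_rot: [-2.194, -2.248, 0.002]
ft_force: [-0.9, 0.4, -3.2]
grip_width: 0.338
```

```bash
python3 go.py .5778 -.2370 .175 .026
```

```text
t 18.93 pos [0.5438 0.3018 0.1734] yaw 0.024 tilt [-0.001 -0.001] F [-0.9  0.4 -3.2] grip 0.338 q7 -0.4
shift cm [-53.94   2.1   -0.13] spin -0.002
```

Call:
{"api": "play_rows", "payload": {"motion": [[1, -4.9, 0.19, 0, 0], [1, -4.9, 0.19, 0, 0], [1, -4.9, 0.19, 0, 0], [1, -4.9, 0.19, 0, 0], [1, -4.9, 0.19, 0, 0], [1, -4.9, 0.19, 0, 0], [1, -4.9, 0.19, 0, 0], [1, -4.9, 0.19, 0, 0], [1, -4.9, 0.19, 0, 0], [1, -4.9, 0.19, 0, 0], [1, -4.9, 0.19, 0, 0], [1, 0, 0, 0, 0], [1, 0, 0, 0, 0], [1, 0, 0, 0, 0]]}}

```text
time: 20.68
position: [0.5796, -0.2342, 0.1737]
tool_rot: [-2.189, -2.252, -0.001]
ft_force: [0.2, 0.5, -1.4]
grip_width: 0.34
```

```bash
python3 go.py .5778 -.2370 .06 .026
```

```text
t 20.68 pos [ 0.5796 -0.2342  0.1737] yaw 0.028 tilt [ 0.001 -0.   ] F [ 0.2  0.5 -1.4] grip 0.34 q7 0.58
shift cm [-0.29 -0.18 11.37] spin 0.002
```

Call:
{"api": "play_rows", "payload": {"motion": [[1, -0.3, -0.2, 3, 0], [1, 0, 0, 4, 0], [1, 0, 0, 3, 0], [1, 0, 0, 1.5, 0], [1, 0, 0, 0.8, 0], [1, 0, 0, 0, 0], [1, 0, 0, 0, 0]]}}

```text
time: 21.55
position: [0.5781, -0.2397, 0.0523]
tool_rot: [2.191, 2.249, 0.002]
ft_force: [0.1, -0.0, -1.8]
grip_width: 0.344
```

```bash
python3 go.py .5778 -.2370 .0455 .026;  python3 - <<'E'
from h import *
grab("wrist","w11")
E
```

```text
t 21.55 pos [ 0.5781 -0.2397  0.0523] yaw 0.026 tilt [-0.     0.002] F [ 0.1 -0.  -1.8] grip 0.344 q7 0.66
shift cm [ 0.27 -0.02  0.68] spin 0.0
```

View pics/w11.png

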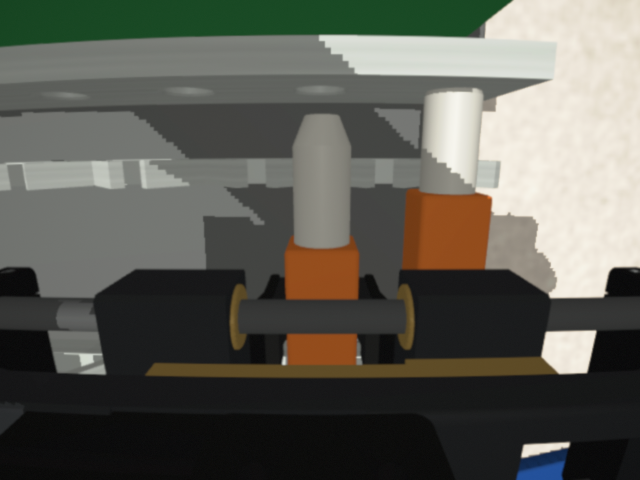

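Call:
{"api": "play_rows", "payload": {"motion": [[1, 0, 0, 0.3, 0], [1, 0, 0, 0.2, 0], [1, 0, 0, 0.2, 0], [1, 0, 0, 0, 0], [1, 0.4, 0, 0, 0], [1, 0.4, 0, 0, 0], [1, 0.4, 0, 0, 0], [1, 0.4, 0, 0, 0], [1, 0, 0, 0, 0]]}}

```text
time: 22.72
position: [0.577, -0.2238, 0.0446]
tool_rot: [2.192, 2.249, 0.0]
ft_force: [0.0, -4.9, 4.8]
grip_width: 0.338
```

```bash
python3 go.py .5778 -.2370 .0455 .026
```

```text
t 22.73 pos [ 0.577  -0.2238  0.0446] yaw 0.026 tilt [-0.001  0.001] F [ 0.  -4.9  4.8] grip 0.338 q7 0.64
shift cm [-1.32  0.04 -0.09] spin -0.0
```

Call:
{"api": "play_rows", "payload": {"motion": [[1, 0.2, 0, 0, 0], [1, 0.2, 0, 0, 0], [1, 0.2, 0, 0, 0], [1, 0.2, 0, 0, 0], [1, 0, 0, 0, 0]]}}

```text
time: 23.35
position: [0.5768, -0.2185, 0.0447]
tool_rot: [2.191, 2.245, -0.003]
ft_force: [1.8, -9.3, 2.9]
grip_width: 0.342
```

```bash
python3 go.py .5778 -.2370 .0455 .026;  python3 - <<'E'
from h import *
grab("wrist","w12")
E
```

```text
t 23.35 pos [ 0.5768 -0.2185  0.0447] yaw 0.024 tilt [-0.004  0.002] F [ 1.8 -9.3  2.9] grip 0.342 q7 0.62
shift cm [-1.85  0.05 -0.07] spin -0.002
```

View pics/w12.png

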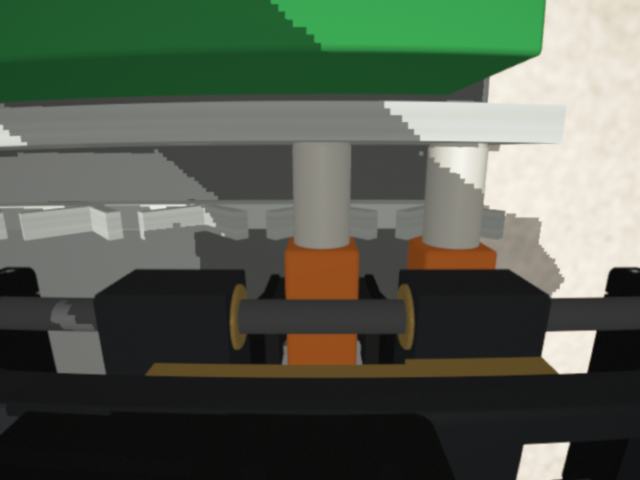

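Both grips' front edges are level (rows 243 and 246), and the chamfer is inside the plate. One more nudge, then release.

Call:
{"api": "play_rows", "payload": {"motion": [[1, 0.2, 0, 0, 0], [1, 0, 0, 0, 0], [1, -0.4, 0, 0, 0], [0.5, 0, 0, 0, 0], [0.5, 0, 0, 0, 0], [0.5, 0, 0, 0, 0], [0.5, 0, 0, 0, 0], [0.5, 0, 0, -3, 0], [0.5, 0, 0, -5, 0], [0.5, 0, 0, -5, 0], [0.5, 0, 0, 0, 0]]}}

```text
time: 24.78
position: [0.5791, -0.2186, 0.1786]
tool_rot: [2.188, 2.245, 0.007]
ft_force: [-0.2, 0.1, 0.1]
grip_width: 0.502
```

```bash
python3 go.py .46 .20 .22 0;  python3 - <<'E'
from h import *
grab("wrist","w13")
E
```

```text
t 24.77 pos [ 0.5791 -0.2186  0.1786] yaw 0.026 tilt [-0.002  0.008] F [-0.2  0.1  0.1] grip 0.502 q7 0.55
shift cm [ 42.15 -10.78  -4.29] spin 0.026
```

View pics/w13.png

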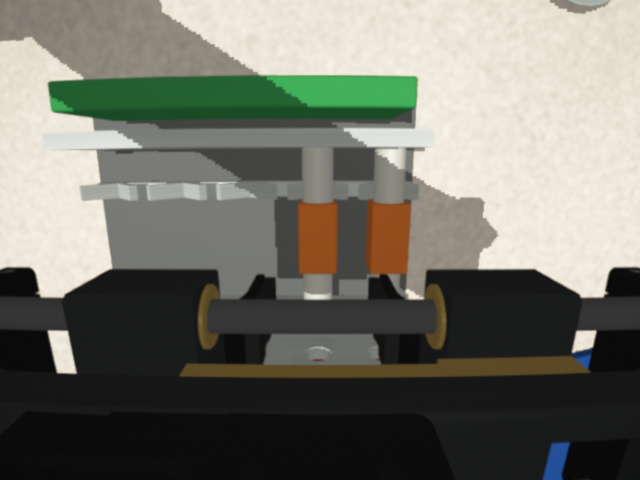

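Two pins are home. Next is P3 at (0.456,0.289); I'll look again on the way.

Call:
{"api": "play_rows", "payload": {"motion": [[0.5, 4.7, -1.2, -0.5, 0], [0.3, 4.7, -1.2, -0.5, 0], [0.3, 4.7, -1.2, -0.5, 0], [0.3, 4.7, -1.2, -0.5, 0], [0.3, 4.7, -1.2, -0.5, 0], [0.3, 4.7, -1.2, -0.5, 0], [0.3, 4.7, -1.2, -0.5, 0], [0.3, 4.7, -1.2, -0.5, 0.026], [0.3, 4.7, -1.2, -0.5, 0], [0.3, 0, 0, 0, 0], [0.3, 0, 0, 0, 0], [0.3, 0, 0, 0, 0]]}}

```text
time: 26.32
position: [0.459, 0.2013, 0.2184]
tool_rot: [-2.224, -2.219, 0.002]
ft_force: [-0.4, -0.6, 0.3]
grip_width: 0.702
```

```bash
python3 - <<'E'
from h import *
im,cp,st=grab("wrist","w14");pins(im,cp)
im,cp,st=grab("top","t14");pins(im[:,:360].copy(),cp,.03,400)
for b in blobs(mask(im,"orange"),60): print(b[0],plane(cp,[b[0][0]],.03))
E
python3 go.py .4557 .2887 .1 .01
```

```text
pin [316.9 127.5] P [0.4548 0.2885 0.03  ] len [np.float64(0.0282), np.float64(0.0545)] ang from +y (ccw) 0.031
((312.6499938964844, 297.04998779296875), (10.74802303314209, 20.7889404296875), 81.8698959350586) [[0.44557722 0.08174285 0.03      ]]
((628.0, 295.5), (11.0, 10.0), 90.0) [[ 0.44615387 -0.80059102  0.03      ]]
((427.0, 248.0), (10.0, 20.0), 90.0) [[ 0.57772601 -0.2240756   0.03      ]]
((426.0, 226.5), (11.0, 20.0), 90.0) [[ 0.63584535 -0.22199651  0.03      ]]
t 26.43 pos [0.4592 0.2017 0.2188] yaw -0.002 tilt [-0. -0.] F [-0.8  0.1  0.4] grip 0.695 q7 -0.47
shift cm [ 8.7  -0.36 11.88] spin -0.012
```

View pics/w14.png

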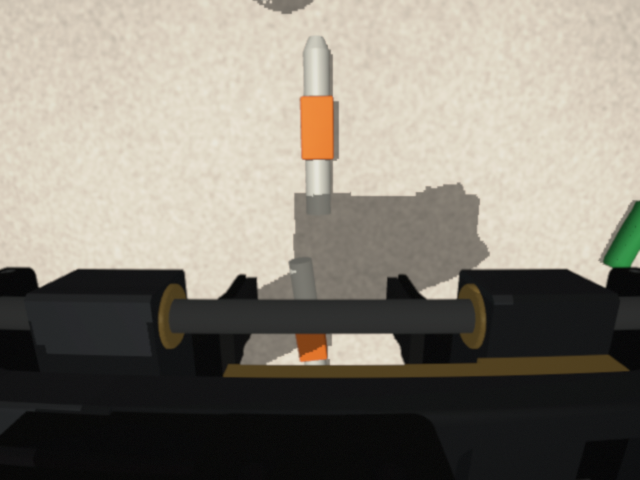

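Call:
{"api": "play_rows", "payload": {"motion": [[0.3, 4.3, -0.2, 0, 0], [0.3, 4.3, -0.2, 0, 0], [0.3, 0, 0, 3, -0.014], [0.3, 0, 0, 4, 0], [0.3, 0, 0, 4, 0], [0.3, 0, 0, 0, 0], [0.3, 0, 0, 0, 0]]}}

```text
time: 27.3
position: [0.456, 0.2891, 0.1105]
tool_rot: [2.207, 2.236, 0.003]
ft_force: [-0.1, 0.1, -0.1]
grip_width: 0.703
```

```bash
python3 go.py .4550 .2885 .0155 .014
```

```text
t 27.3 pos [0.456  0.2891 0.1105] yaw 0.013 tilt [0.001 0.002] F [-0.1  0.1 -0.1] grip 0.703 q7 -0.53
shift cm [-0.07 -0.12  9.5 ] spin -0.001
```

Call:
{"api": "play_rows", "payload": {"motion": [[0.3, -0.1, -0.1, 4, 0], [0.3, 0, 0, 3.5, 0], [0.3, 0, 0, 2, 0], [0.3, 0, 0, 0, 0], [1, 0, 0, 0, 0], [1, 0, 0, 0, 0], [1, 0, 0, 0, 0], [1, 0, 0, 0, 0], [1, 0, 0, 0, 0]]}}

```text
time: 28.42
position: [0.4542, 0.2883, 0.0146]
tool_rot: [2.206, 2.237, 0.001]
ft_force: [-0.9, 0.2, 2.5]
grip_width: 0.34
```

```bash
python3 go.py .4550 .2885 .0155 .014; python3 - <<'E'
from h import *
grab("wrist","w15")
E
```

```text
t 28.43 pos [0.4542 0.2883 0.0146] yaw 0.014 tilt [0.001 0.001] F [-0.9  0.2  2.5] grip 0.34 q7 -0.47
shift cm [ 0.02  0.08 -0.09] spin 0.0
```

View pics/w15.png

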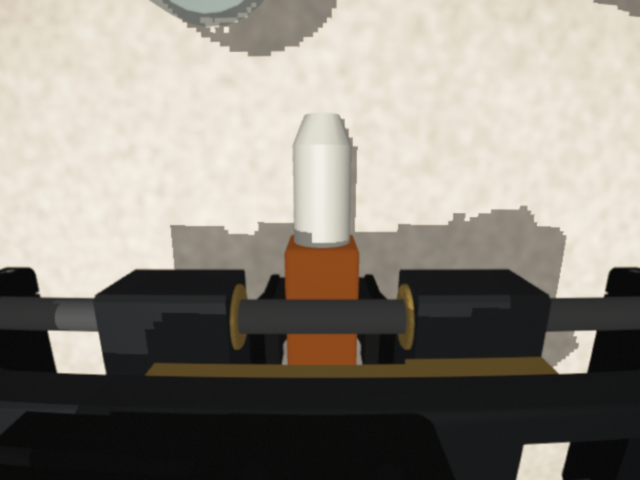

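Gripped; tip at (321,113). I'll carry it to slot 0.

Call:
{"api": "play_rows", "payload": {"motion": [[1, 0, 0, -3, 0], [1, 0, 0, -4, 0], [1, 0, 0, -5, 0], [1, 0, 0, -4, -0.012], [1, -4.9, 0.5, 0, 0], [1, -4.9, 0.5, 0, 0], [1, -4.9, 0.5, 0, 0], [1, -4.9, 0.5, 0, 0], [1, -4.9, 0.5, 0, 0], [1, -4.9, 0.5, 0, 0], [1, -4.9, 0.5, 0, 0], [1, -4.9, 0.5, 0, 0], [1, -4.9, 0.5, 0, 0], [1, -4.9, 0.5, 0, 0], [1, 0, 0, 0, 0], [1, 0, 0, 0, 0], [1, 0, 0, 0, 0]]}}

```text
time: 30.6
position: [0.5166, -0.1987, 0.1736]
tool_rot: [-2.189, -2.252, -0.001]
ft_force: [0.1, -0.5, -1.5]
grip_width: 0.342
```

```bash
python3 go.py .5218 -.2385 .06 .026
```

```text
t 30.6 pos [ 0.5166 -0.1987  0.1736] yaw 0.028 tilt [ 0.001 -0.001] F [ 0.1 -0.5 -1.5] grip 0.342 q7 0.5
shift cm [-4.    0.41 11.35] spin 0.002
```

Call:
{"api": "play_rows", "payload": {"motion": [[1, -4, 0.4, 0, 0], [1, 0, 0, 3, 0], [1, 0, 0, 4, 0], [1, 0, 0, 3, 0], [1, 0, 0, 1.5, 0], [1, 0, 0, 0.8, 0], [1, 0, 0, 0, 0], [1, 0, 0, 0, 0]]}}

```text
time: 31.6
position: [0.5225, -0.2407, 0.0522]
tool_rot: [2.191, 2.249, 0.002]
ft_force: [0.1, 0.1, -1.7]
grip_width: 0.342
```

```bash
python3 go.py .5218 -.2385 .0455 .026;  python3 - <<'E'
from h import *
grab("wrist","w16")
E
```

```text
t 31.6 pos [ 0.5225 -0.2407  0.0522] yaw 0.026 tilt [-0.     0.002] F [ 0.1  0.1 -1.7] grip 0.342 q7 0.7
shift cm [ 0.22 -0.07  0.67] spin 0.0
```

View pics/w16.png

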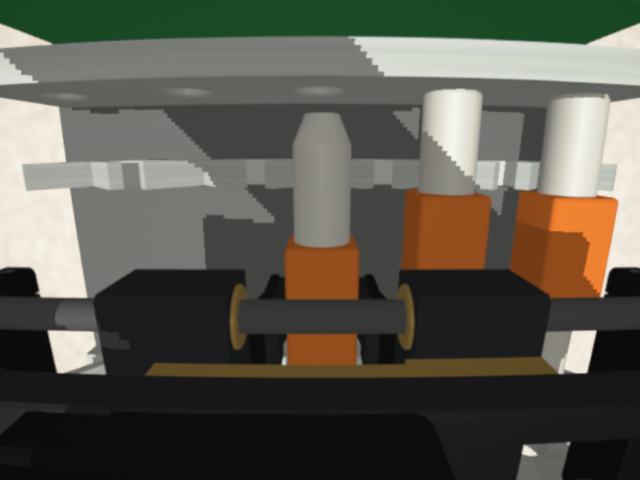

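Call:
{"api": "play_rows", "payload": {"motion": [[1, 0, -0.07, 0.3, 0], [1, 0, 0, 0.2, 0], [1, 0, 0, 0.2, 0], [1, 0, 0, 0, 0], [1, 0.4, 0, 0, 0], [1, 0.4, 0, 0, 0], [1, 0.4, 0, 0, 0], [1, 0.4, 0, 0, 0], [1, 0, 0, 0, 0]]}}

```text
time: 32.78
position: [0.521, -0.2245, 0.0445]
tool_rot: [2.191, 2.25, 0.001]
ft_force: [0.9, -3.9, 3.4]
grip_width: 0.343
```

```bash
python3 go.py .5218 -.2385 .0455 .026
```

```text
t 32.77 pos [ 0.521  -0.2245  0.0445] yaw 0.026 tilt [-0.     0.001] F [ 0.9 -3.9  3.4] grip 0.343 q7 0.67
shift cm [-1.4   0.05 -0.1 ] spin 0.0
```

Call:
{"api": "play_rows", "payload": {"motion": [[1, 0.2, 0, 0, 0], [1, 0.2, 0, 0, 0], [1, 0.2, 0, 0, 0], [1, 0.2, 0, 0, 0], [1, 0.1, 0, 0, 0], [1, 0, 0, 0, 0]]}}

```text
time: 33.52
position: [0.5206, -0.2202, 0.0448]
tool_rot: [2.191, 2.242, -0.005]
ft_force: [1.2, -12.4, 1.7]
grip_width: 0.338
```

```bash
python3 go.py .5218 -.2385 .0455 .026;  python3 - <<'E'
from h import *
grab("wrist","w17")
E
```

```text
t 33.52 pos [ 0.5206 -0.2202  0.0448] yaw 0.023 tilt [-0.007  0.003] F [  1.2 -12.4   1.7] grip 0.338 q7 0.66
shift cm [-1.83  0.07 -0.05] spin -0.003
```

View pics/w17.png

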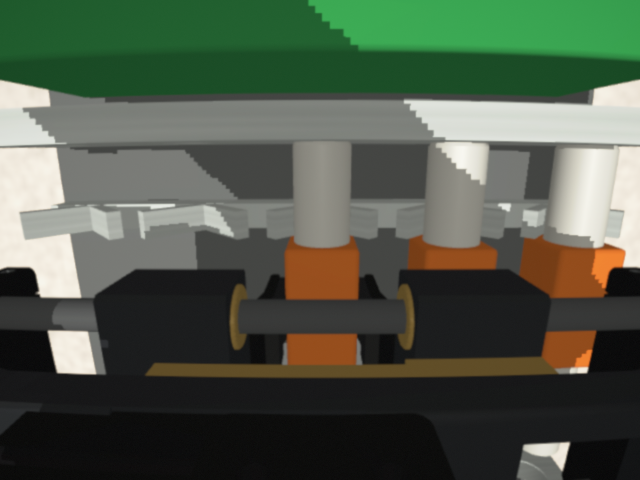

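The third pin is home: the rod enters the plate with no chamfer showing. I'll release and go look at P1.

Call:
{"api": "play_rows", "payload": {"motion": [[1, -0.4, 0, 0, 0], [0.5, 0, 0, 0, 0], [0.5, 0, 0, 0, 0], [0.5, 0, 0, 0, 0], [0.5, 0, 0, 0, 0], [0.5, 0, 0, -3, 0], [0.5, 0, 0, -5, 0], [0.5, 0, 0, -5, 0], [0.5, 0, 0, -4, 0], [0.3, 4.6, -1.5, 0, 0], [0.3, 4.6, -1.5, 0, 0], [0.3, 4.6, -1.5, 0, 0], [0.3, 4.6, -1.5, 0, 0], [0.3, 4.6, -1.5, 0, 0.026], [0.3, 0, 0, 0, 0], [0.3, 0, 0, 0, 0], [0.3, 0, 0, 0, 0]]}}

```text
time: 35.7
position: [0.4398, 0.0073, 0.2141]
tool_rot: [2.224, 2.219, 0.0]
ft_force: [-0.8, -0.9, -0.5]
grip_width: 0.702
```

```bash
python3 - <<'E'
from h import *
im,cp,st=grab("wrist","w18");pins(im,cp)
im,cp,st=grab("top","t18")
for b in blobs(mask(im,"orange"),60): print(np.round(b[0][0],1),plane(cp,[b[0][0]],.03))
E
python3 go.py .4466 .0812 .1 .125
```

```text
pin [326.6 106.1] P [0.4444 0.1124 0.03  ] len [np.float64(0.0285), np.float64(0.0552)] ang from +y (ccw) 0.132
[300.7 297.6] [[0.44380426 0.11330777 0.03      ]]
[627.7 295.2] [[ 0.44703718 -0.79974355  0.03      ]]
[427.1 269.1] [[ 0.52104046 -0.22389624  0.03      ]]
[427. 248.] [[ 0.57772601 -0.2240756   0.03      ]]
[426.  226.5] [[ 0.63584535 -0.22199651  0.03      ]]
t 35.8 pos [0.4397 0.0074 0.214 ] yaw -0.002 tilt [-0. -0.] F [ 0.5  0.3 -0.7] grip 0.702 q7 -0.19
shift cm [ 7.38  0.68 11.4 ] spin -0.127
```

View pics/w18.png

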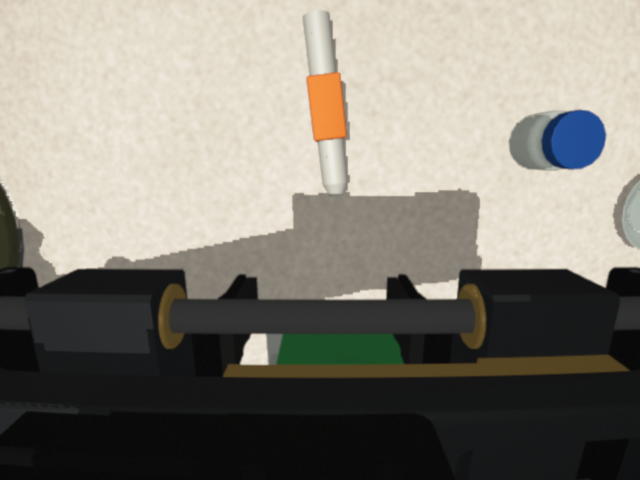

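View pics/t18.png

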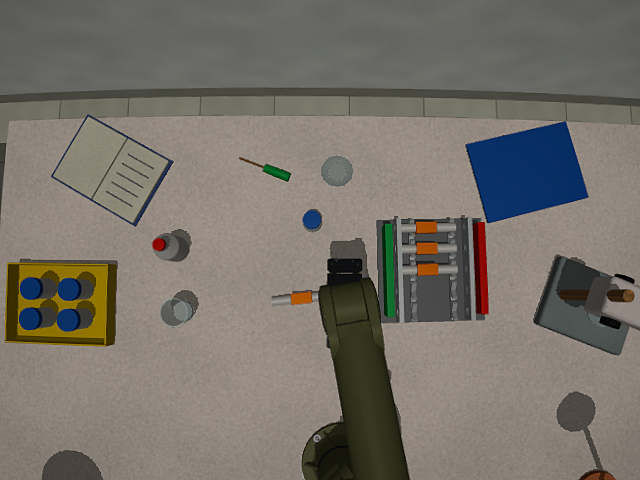

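The last pin was knocked about 3 cm and now lies at (0.444,0.113). Both views agree, and its chamfer points toward -y at (336,188). I'll pick it up, turn it 90° on the bench, and regrasp from the other side to complete the half turn.

Call:
{"api": "play_rows", "payload": {"motion": [[0.3, 5.2, 0.2, 0, 0], [0.3, 5.2, 0.2, 0, 0], [0.3, 0, 0, 3, -0.134], [0.3, 0, 0, 4, 0], [0.3, 0, 0, 3.5, 0], [0.3, 0, 0, 0, 0], [0.3, 0, 0, 0, 0]]}}

```text
time: 36.67
position: [0.4445, 0.1124, 0.1103]
tool_rot: [2.068, 2.364, 0.002]
ft_force: [0.5, -0.3, 1.2]
grip_width: 0.704
```

```bash
python3 go.py .4442 .1128 .0155 .132
```

```text
t 36.67 pos [0.4445 0.1124 0.1103] yaw 0.133 tilt [0.    0.002] F [ 0.5 -0.3  1.2] grip 0.704 q7 -0.17
shift cm [ 0.04 -0.04  9.48] spin 0.001
```

Call:
{"api": "play_rows", "payload": {"motion": [[0.3, 0, 0, 4, 0], [0.3, 0, 0, 3.5, 0], [0.3, 0, 0, 2, 0], [0.3, 0, 0, 0, 0], [1, 0, 0, 0, 0], [1, 0, 0, 0, 0], [1, 0, 0, 0, 0], [1, 0, 0, 0, 0], [1, 0, 0, 0, 0], [1, 0, 0, -3, 0], [1, 0, 0, -4, 0], [1, 0, 2.5, 0, 0], [1, 0, 2.5, 0, 0], [1, 0, 0, 0, 0]]}}

```text
time: 38.42
position: [0.4939, 0.119, 0.0838]
tool_rot: [2.068, 2.364, -0.001]
ft_force: [0.5, -0.5, -1.6]
grip_width: 0.339
```

Call:
{"api": "play_rows", "payload": {"motion": [[1, 0, 0, 0, -0.18], [1, 0, 0, 0, -0.18], [1, 0, 0, 0, -0.18], [1, 0, 0, 0, -0.18], [1, 0, 0, 0, -0.18], [1, 0, 0, 0, -0.18], [1, 0, 0, 0, -0.18], [1, 0, 0, 0, -0.18], [1, 0, 0, 0, 0], [1, 0, 0, 0, 0]]}}

```text
time: 39.67
position: [0.4923, 0.119, 0.0838]
tool_rot: [0.0, -3.141, 0.0]
ft_force: [-0.4, 0.1, -2.4]
grip_width: 0.338
```

```bash
python3 go.py .4942 .12 .016 1.57;  python3 - <<'E'
from h import *
grab("wrist","w19")
E
```

```text
t 39.67 pos [0.4923 0.119  0.0838] yaw 1.571 tilt [ 0.001 -0.   ] F [-0.4  0.1 -2.4] grip 0.338 q7 1.35
shift cm [-0.2   0.1   6.78] spin 0.001
```

View pics/w19.png

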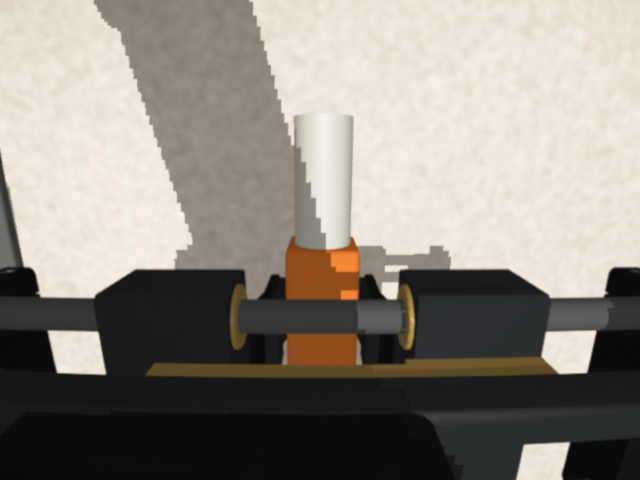

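The square end is forward in the hand at (323,115). I'll set it down, lift, and turn the empty hand by π.

Call:
{"api": "play_rows", "payload": {"motion": [[1, 0, 0, 3, 0], [1, 0, 0, 2.5, 0], [1, 0, 0, 1, 0], [1, 0, 0, 0.3, 0], [1, 0, 0, 0, 0], [0.3, 0, 0, 0, 0], [0.3, 0, 0, 0, 0], [0.3, 0, 0, 0, 0], [0.3, 0, 0, 0, 0], [0.3, 0, 0, -4, 0], [0.3, 0, 0, -4, 0], [0.3, 0, 0, 0, 0]]}}

```text
time: 41.22
position: [0.4955, 0.12, 0.0992]
tool_rot: [-0.005, 3.135, 0.005]
ft_force: [1.4, 0.1, -0.2]
grip_width: 0.704
```

Call:
{"api": "play_rows", "payload": {"motion": [[0.3, 0, 0, 0, 0.1848], [0.3, 0, 0, 0, 0.1848], [0.3, 0, 0, 0, 0.1848], [0.3, 0, 0, 0, 0.1848], [0.3, 0, 0, 0, 0.1848], [0.3, 0, 0, 0, 0.1848], [0.3, 0, 0, 0, 0.1848], [0.3, 0, 0, 0, 0.1848], [0.3, 0, 0, 0, 0.1848], [0.3, 0, 0, 0, 0.1848], [0.3, 0, 0, 0, 0.1848], [0.3, 0, 0, 0, 0.1848], [0.3, 0, 0, 0, 0.1848], [0.3, 0, 0, 0, 0.1848], [0.3, 0, 0, 0, 0.1848], [0.3, 0, 0, 0, 0.1848], [0.3, 0, 0, 0, 0.1848], [0.3, 0, 0, 0, 0], [0.3, 0, 0, 0, 0]]}}

```text
time: 43.6
position: [0.4926, 0.1192, 0.0956]
tool_rot: [3.141, 0.01, -0.001]
ft_force: [-1.2, 0.1, 0.6]
grip_width: 0.7
```

```bash
python3 go.py .4932 .119 .0155 -1.571;  python3 - <<'E'
from h import *
grab("wrist","w20"); grab("scene","s20")
E
```

```text
t 43.6 pos [0.4926 0.1192 0.0956] yaw -1.564 tilt [-0.001  0.   ] F [-1.2  0.1  0.6] grip 0.7 q7 -1.74
shift cm [0.06 0.01 8.01] spin 0.007
```

View pics/w20.png

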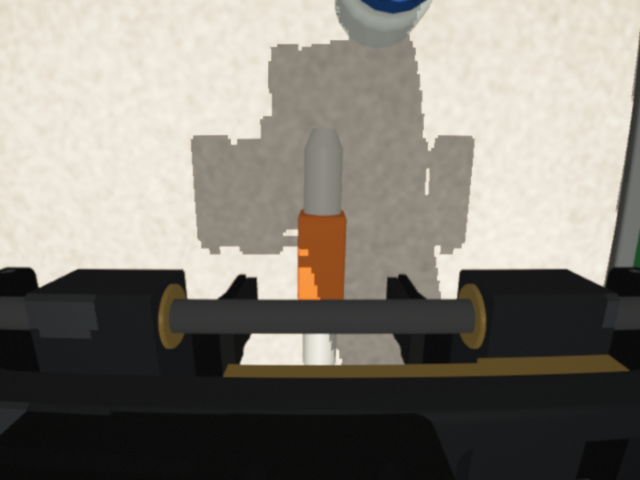

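The chamfered end now faces tool +x at (322,130). I'll regrasp.

Call:
{"api": "play_rows", "payload": {"motion": [[0.3, 0, 0, 4, 0], [0.3, 0, 0, 3, 0], [0.3, 0, 0, 1, 0], [0.3, 0, 0, 0, 0], [1, 0, 0, 0, 0], [1, 0, 0, 0, 0], [1, 0, 0, 0, 0], [1, 0, 0, 0, 0], [1, 0, 0, 0, 0]]}}

```text
time: 44.82
position: [0.4932, 0.1194, 0.0164]
tool_rot: [-3.141, -0.005, -0.001]
ft_force: [-0.8, 0.6, 2.7]
grip_width: 0.343
```

```bash
python3 go.py .4932 .119 .0155 -1.571;  python3 - <<'E'
from h import *
grab("wrist","w21")
E
```

```text
t 44.83 pos [0.4932 0.1194 0.0164] yaw -1.567 tilt [ 0. -0.] F [-0.8  0.6  2.7] grip 0.343 q7 -1.64
shift cm [-0.    0.04  0.09] spin 0.004
```

View pics/w21.png

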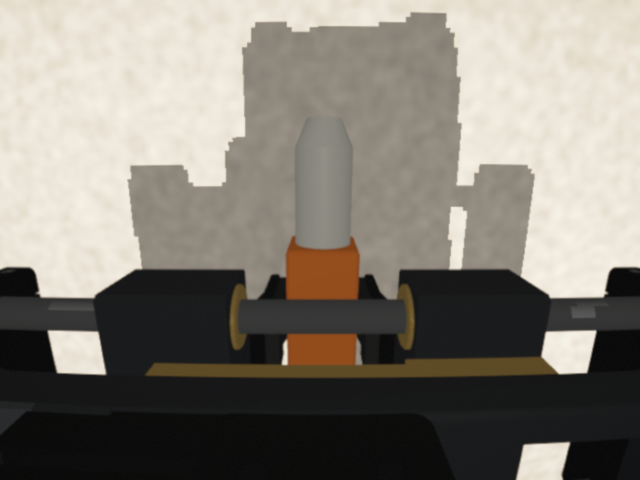

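Call:
{"api": "play_rows", "payload": {"motion": [[1, 0, 0, -3, 0], [1, 0, 0, -4, 0], [1, 0, 0, -5, 0], [1, 0, 0, -4, 0], [1, 0, 0, 0, -0.177], [1, 0, 0, 0, -0.177], [1, 0, 0, 0, -0.177], [1, 0, 0, 0, -0.177], [1, 0, 0, 0, -0.177], [1, 0, 0, 0, -0.177], [1, 0, 0, 0, -0.177], [1, 0, 0, 0, -0.177], [1, 0, 0, 0, -0.177], [1, 0, 0, 0, 0], [1, 0, 0, 0, 0]]}}

```text
time: 46.75
position: [0.4928, 0.1191, 0.1758]
tool_rot: [-2.196, -2.246, 0.001]
ft_force: [-0.5, 0.2, -1.2]
grip_width: 0.339
```

```bash
python3 go.py .4662 -.2380 .175 .026
```

```text
t 46.75 pos [0.4928 0.1191 0.1758] yaw 0.022 tilt [-0. -0.] F [-0.5  0.2 -1.2] grip 0.339 q7 -0.23
shift cm [-35.64  -3.46   0.09] spin -0.004
```

Call:
{"api": "play_rows", "payload": {"motion": [[1, -4.45, -0.43, 0, 0], [1, -4.45, -0.43, 0, 0], [1, -4.45, -0.43, 0, 0], [1, -4.45, -0.43, 0, 0], [1, -4.45, -0.43, 0, 0], [1, -4.45, -0.43, 0, 0], [1, -4.45, -0.43, 0, 0], [1, -4.45, -0.43, 0, -0.004], [1, 0, 0, 0, 0], [1, 0, 0, 0, 0], [1, 0, 0, 0, 0]]}}

```text
time: 48.12
position: [0.4681, -0.236, 0.1759]
tool_rot: [-2.186, -2.255, -0.001]
ft_force: [0.4, -0.5, -1.8]
grip_width: 0.34
```

```bash
python3 go.py .4658 -.2380 .0525 .026
```

```text
t 48.12 pos [ 0.4681 -0.236   0.1759] yaw 0.031 tilt [0.001 0.   ] F [ 0.4 -0.5 -1.8] grip 0.34 q7 0.58
shift cm [-0.21 -0.24 12.34] spin 0.005
```

Call:
{"api": "play_rows", "payload": {"motion": [[1, -0.2, -0.2, 3, 0.004], [1, 0, 0, 4, 0], [1, 0, 0, 3, 0], [1, 0, 0, 1.5, 0], [1, 0, 0, 0.8, 0], [1, 0, 0, 0, 0], [1, 0, 0, 0, 0]]}}

```text
time: 49.0
position: [0.4666, -0.2399, 0.0541]
tool_rot: [2.192, 2.248, 0.002]
ft_force: [0.2, 0.0, -1.3]
grip_width: 0.342
```

```bash
python3 go.py .4658 -.2380 .0465 .026;  python3 - <<'E'
from h import *
grab("wrist","w22")
E
```

```text
t 49.0 pos [ 0.4666 -0.2399  0.0541] yaw 0.026 tilt [-0.     0.002] F [ 0.2  0.  -1.3] grip 0.342 q7 0.75
shift cm [ 0.19 -0.08  0.76] spin -0.0
```

View pics/w22.png

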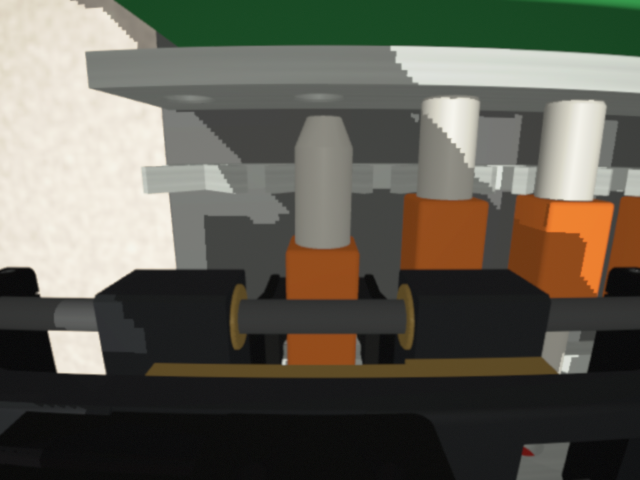

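Bore at (319,97), tip at (323,117): I'll correct by -1.2 mm sideways, seat and slide.

Call:
{"api": "play_rows", "payload": {"motion": [[1, 0, -0.12, 0.3, 0], [1, 0, 0, 0.25, 0], [1, 0, 0, 0.25, 0], [1, 0, 0, 0, 0], [1, 0.4, 0, 0, 0], [1, 0.4, 0, 0, 0], [1, 0.4, 0, 0, 0], [1, 0.4, 0, 0, 0], [1, 0, 0, 0, 0]]}}

```text
time: 50.18
position: [0.4648, -0.227, 0.0466]
tool_rot: [2.189, 2.246, -0.003]
ft_force: [-2.0, -5.0, 6.5]
grip_width: 0.338
```

```bash
python3 go.py .4658 -.2380 .0465 .026
```

```text
t 50.17 pos [ 0.4648 -0.227   0.0466] yaw 0.025 tilt [-0.005  0.002] F [-2.  -5.   6.5] grip 0.338 q7 0.72
shift cm [-1.1   0.07  0.01] spin -0.001
```

Call:
{"api": "play_rows", "payload": {"motion": [[1, 0.2, 0, 0, 0], [1, 0.2, 0, 0, 0], [1, 0.2, 0, 0, 0], [1, 0.2, 0, 0, 0], [1, 0, 0, 0, 0], [1, 0, 0, 0, 0]]}}

```text
time: 50.92
position: [0.4646, -0.221, 0.0467]
tool_rot: [2.189, 2.243, -0.005]
ft_force: [-1.9, -9.6, 4.9]
grip_width: 0.343
```

```bash
python3 go.py .4658 -.2380 .0465 .026;  python3 - <<'E'
from h import *
grab("wrist","w23")
E
```

```text
t 50.92 pos [ 0.4646 -0.221   0.0467] yaw 0.024 tilt [-0.008  0.003] F [-1.9 -9.6  4.9] grip 0.343 q7 0.7
shift cm [-1.7   0.08  0.03] spin -0.002
```

View pics/w23.png

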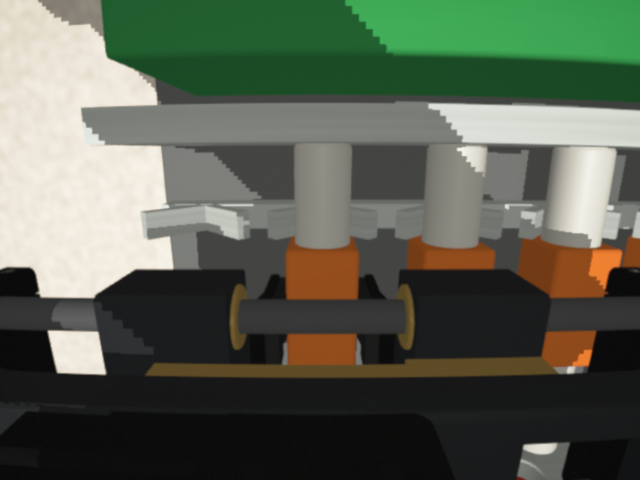

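Call:
{"api": "play_rows", "payload": {"motion": [[1, 0.2, 0, 0, 0], [1, 0.2, 0, 0, 0], [1, 0.2, 0, 0, 0], [1, 0, 0, 0, 0], [1, 0, 0, 0, 0]]}}

```text
time: 51.6
position: [0.464, -0.2203, 0.0473]
tool_rot: [2.188, 2.234, -0.012]
ft_force: [-1.0, -19.0, 2.0]
grip_width: 0.342
```

```bash
python3 go.py .4658 -.2380 .0465 .026
```

```text
t 51.6 pos [ 0.464  -0.2203  0.0473] yaw 0.021 tilt [-0.015  0.004] F [ -1. -19.   2.] grip 0.342 q7 0.69
shift cm [-1.77  0.14  0.1 ] spin -0.005
```

It's jammed home: 6 mm commanded gave only 0.7 mm of movement, at 19 N. I'll release, retreat and check.

Call:
{"api": "play_rows", "payload": {"motion": [[1, -0.6, 0, 0, 0], [1, 0, 0, 0, 0], [0.5, 0, 0, 0, 0], [0.5, 0, 0, 0, 0], [0.5, 0, 0, 0, 0], [0.5, 0, 0, 0, 0], [0.5, 0, 0, -3, 0], [0.5, 0, 0, -5, 0], [0.5, 0, 0, -5, 0], [0.5, -3, 2, -4, 0], [0.5, 0, 2, 0, 0], [0.5, 0, 0, 0, 0], [0.5, 0, 0, 0, 0]]}}

```text
time: 53.22
position: [0.5034, -0.2445, 0.2142]
tool_rot: [-2.192, -2.248, 0.002]
ft_force: [-0.2, -0.4, -0.9]
grip_width: 0.498
```

```bash
python3 - <<'E'
from h import *
im,cp,st=grab("wrist","w24"); print(st["time"],st["position"])
C=np.array([.5214,-.2380]);a=.026;M=np.array([[np.cos(a),np.sin(a)],[-np.sin(a),np.cos(a)]])
m=mask(im,"orange")
for b in blobs(m,200):
    P=plane(cp,[b[0][0]],.06)[0]; print(np.round(b[0][0],1),np.round(b[0][1],1),"rack xy mm",np.round(M@(P[:2]-C)*1000,1))
E
```

```text
53.225 [ 0.50343448 -0.24452878  0.21421982]
[468.  202.2] [44.  65.2] rack xy mm [106.3  18.5]
[406.2 201.9] [40.2 65.3] rack xy mm [53.1 18.6]
[343.5 201.5] [65. 35.] rack xy mm [-0.  18.9]
[278.2 201.8] [65.  37.1] rack xy mm [-55.2  18.7]
```

View pics/w24.png

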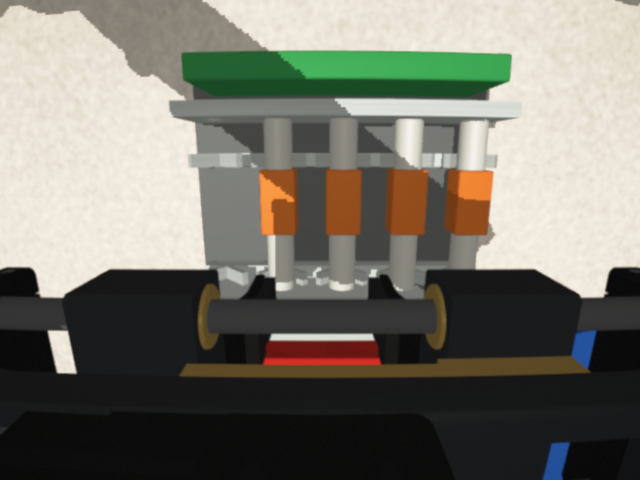

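All four grips sit at the same depth: rows 201–202, 18.5–18.9 mm toward green, with 17–19 expected. A final look for a fifth pin and the state of the bystanders.

```bash
python3 - <<'E'
from h import *
grab("top","t25"); grab("scene","s25")
a=cv2.imread("pics/t25.png");b=cv2.imread("pics/s25.png")
cv2.imwrite("pics/both.png",np.hstack([cv2.resize(a,(400,300)),cv2.resize(b,(400,300))]))
E
```

```text
(no output)
```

View pics/s25.png

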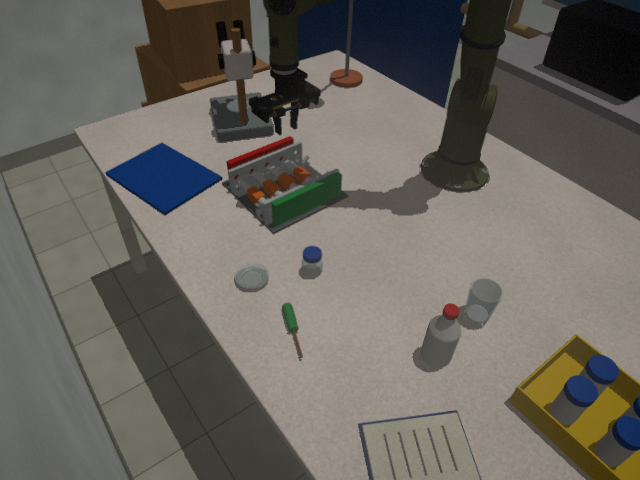

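View pics/t25.png

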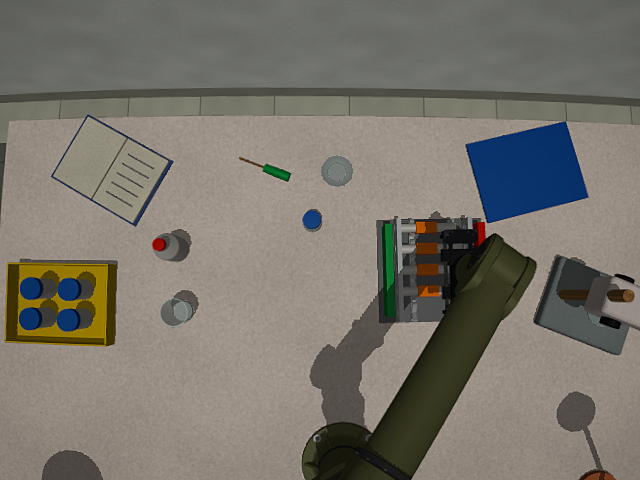

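The bench is clear of pins, and the bystanders stand where they were: jar (312,219), dish (337,170), bottle (168,246), beaker (177,312). Handing in.

```bash
python3 -c "
from bench import ticket
print(ticket.close_job())"
```

```text
the job is handed in; nothing more can be done
None
```

All four pins on the bench (no fifth in any view) are in the rack, one to a slot. Each has its chamfered end in the bore on the green side. I handed the job in after about 53 s.

- **Turned pin:** One pin lay the wrong way round, judged from the wrist camera. I turned it by half on the bench with a regrasp before racking it. I did not try its square end at the plate first.
- **Knock:** That same pin had been knocked about 3 cm aside, so I measured it again before picking it up.
- **Feel test:** Every pin slid well past the 8 mm where a square end would stop. Each then jammed at 9–19 N.
- **Last checks:** The wrist picture puts the pin middles 18.5–18.9 mm from the rack's middle, against 17–19 mm expected. The glassware and bottle stand where they were, by comparing the pictures.
- **Disagreements:**
  - The first wrist picture was about 5 mm off the top camera, probably because the arm was still settling. A second look agreed.
  - The two-view heights of the bores on the red side came out at 46–50 mm against the stated 45 mm, apart from one misread at 56 mm.

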